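# Pack the sawn profile pieces in the transit tray and draw its gate shut with the cam lock

### The job

Clear the steel offcuts out of the grey transit tray into the black scrap bin, then pack whichever sawn aluminium pieces are on the bench into the tray: the long base piece first, flat on the tray floor with its short side at the fixed end wall, then on its foot, all sitting flat and square, the angle piece in the short bay and the tee piece and the lap piece in the long bay (the lap piece's overhang goes over the tee piece's flange). Then push the gate in until its bolt pin enters the cam disc's hook, and turn the cam disc clockwise its full half turn so that the hook draws the gate tight. Leave the other things on the bench where they are.

Things in the scene. Friction and masses are not known exactly. Their poses are not given: they have to be found in the camera images.
- tray: Grey steel tray bolted to the bench; origin on the bench under the middle of the packing space, which is 90 mm wide (own x) and, gate drawn in, 180 mm long (own y -90, fixed end wall, to +90, gate). Floor 8 mm above the bench; walls 8 to 10 mm thick, tops at 38 mm; floor and side walls run on to y +150. The cam disc stands on an 8 mm foot plate at the -x side, its axis at x -125, y 0.
- tray_in (a point): Middle of the packing space, on the tray floor (8 mm above the bench), axes as the tray's.
- gate (a joint): How far the sliding gate is open along the tray's +y, m: 0 tight, 0.045 fully open. It stays where left; moving it takes about 3 N plus the friction of pieces it pushes. Its bolt strap (top 46 mm above the bench) runs along the tray's -x side to a downward pin. With cam near 0 the pin stops at the disc's hub at gate about 0.0065: push it to 0.009 or less and the hook catches it.
- gate_tab (a point): Middle of the top edge of the gate's tab, 80 mm above the bench; axes as the tray's. The tab is steel, 40 mm wide (x), 10 mm thick (y +-5 from here), and rises from the gate plate (86 mm wide, between the side walls, same thickness, top 40 mm above the bench).
- cam (a joint): Turn of the cam disc, rad: 0 open (hook mouth to the gate), 3.14 locked, growing clockwise seen from above, stops at both ends. It takes 0.1 to 0.25 N m and stays where left. From 0.4 rad the hook covers the pin, and up to 3.14 it draws the gate from there to 0. If it jams on the pin or passes in front of it, turn back to 0 and push the gate in again.
- cam_grip (a point): On the disc's axis, 88 mm above the bench: middle of the top of its black grip bar, which is 78 mm long along this point's y, 14 mm wide, 34 mm tall (underside at 54 mm). It turns with the disc: along the tray's y at cam 0 (white mark at the gate end), and again at 3.14. The steel disc below is 92 mm across.
- base_piece: Sawn aluminium profile, 80 mm along own x, 0.5 kg. Origin: underside, under the middle of its web. Foot 10 mm thick, own y -46 to +130; web y -6 to +6, top at 65 mm; toe at the long end y +124 to +130, top at 18 mm. Short bay y -46 to -6, long bay y +6 to +124. Packed: flat on the tray floor, own +y along the tray's +y (short side at the fixed end wall).
- angle_piece: Sawn aluminium angle, 80 mm along own x. Origin: underside, under the middle of its leg. Foot 10 mm thick, own y -5 to +31; leg y -5 to +5, top at 60 mm. May be absent. Packed: on the base piece's foot in the short bay, 4 mm to spare; leg towards the end wall leaves finger room.
- tee_piece: Sawn aluminium tee, 80 mm along own x, symmetrical. Origin: underside, under the middle of its stem. Flange 10 mm thick, own y -37 to +37; stem y -6 to +6, top at 60 mm. May be absent. Packed: on the base piece's foot in the long bay, against the web (before the lap piece, if both are there).
- lap_piece: Sawn aluminium stepped profile, 80 mm along own x. Origin: underside, under the middle of its stem. Block y -4 to +33, 0 to 12 mm high; plate y -26 to +33, 12 to 22 mm (overhangs towards own -y); stem y -6 to +6, top at 65 mm. May be absent. Packed: block on the base's foot at the toe end of the long bay, overhang over the tee's flange; tee and block leave 7 mm to spare.
- offcut1: Steel bar offcut 60 x 28 x 28 mm, long side along own x, lying in the tray; origin under its middle. May be absent.
- offcut2: A second steel bar offcut like the first. May be absent.
- scrap_bin: Black open bin fixed to the bench, 170 (x) x 160 (y) mm, 70 mm high, walls 4 mm; origin under its middle.
- wrench: Wrench 200 mm long lying on the bench: leave alone.
- collar: Steel ring 54 mm across, 26 mm high: leave alone.
- bar_stub: Lying round bar, 28 mm across, 70 mm long: leave alone.
- oil_bottle: Upright oil bottle, 60 mm across, 170 mm tall: leave alone.
- screwdriver: Screwdriver 200 mm long: leave alone.

How it is judged:
By the outcome, as a careful person would: the job done as asked, in the order asked, and still so for the second after the job is handed in, with the robot touching nothing.
Of angle_piece, tee_piece, lap_piece only 2 to 3 are there at a start; the rules pass over those that are not, and their reading is None.
Of offcut1, offcut2 only 1 to 2 are there at a start; the rules pass over those that are not, and their reading is None.
At some moment in a run one of angle_piece, tee_piece, lap_piece, base_piece may be knocked a few centimetres aside while the robot is not near it.
Once in a run the grip may slacken for a moment while it holds something.
It also fails if it takes over 210 s, if anything falls off the work surface, if the arm or the gripper's body presses on something with over 40 N, if the wrist force passes 120 N, or if a joint passes its speed limit or range.

### The arm

A 6-joint arm with a two-finger parallel gripper is mounted at the origin on the work surface. World frame = base frame: x ahead of the robot, y to its left, z up, the work surface at z = 0. Lengths are in mm, angles in degrees, forces in N, time in s.
With the tool pointing down it reaches from about 300 to 850 mm from the base axis. Payload 4.2 kg.
Tool frame: the origin (TCP) lies between the finger pads; the fingertips stand 22 mm ahead of it and the grasp point (between the pads) lies 3 mm ahead of it; z points along the fingers, y is the direction in which the jaws open and shut (so a half turn about z gives the same grasp; the last joint's range is limited). The gripper opens to 91 mm and grips with 3 to 60 N. Pads are 32 mm wide; open, the fingers measure 118 mm over their backs; the gripper's body (76 mm by 178 mm) begins 60 mm behind the grasp point.
Start: joints at [-74.313, 18.312, 89.639, -0, 72.044, -1.146], TCP at [166.518, -550.375, 235.976] pointing down, gripper open.
Joint ranges: [-177.97, 177.97], [-48.28, 115.42], [12.27, 149.76], [-77.06, 257.06], [2.81, 150.46], [-146.56, 146.56]. Speed limits (degrees/s): [147.25, 147.25, 180, 180, 180, 180].

### API

Orientations are given as [roll, pitch, yaw] about the fixed x, y, z axes, in that order (R = Rz(yaw) Ry(pitch) Rx(roll)).
In Python, from workcell import * gives the robot as it stands.
- The arm moves only by the shell command python3 -m jog 'ROWS' [OPENING] [FORCE]. ROWS is text: rows parted by semicolons, each of 6 numbers parted by spaces: the shift along the tool's x, y, z in units of 0.5 m (1.0 is 0.5 m), then the turn, a rotation vector about the tool's x, y, z in units of pi/2 rad (1.0 is pi/2 rad). A call has 1 to 20 rows; each row is the pose to reach, as a shift and turn from the pose measured when the call began, along the tool's axes at that moment; what a row does not reach only later rows make up. A row lasts 1/12 s, in which the tool goes at most 41.7 mm and 7.16 degrees, less where a joint would pass 70% of its speed; a pose out of reach is approached as far as the arm can. A call with a number of a shift or a turn outside -1 to 1 is refused whole. A call with a gripper value outside its range is refused whole. OPENING is the opening, from -1 (shut) to 1 (fully open), set as the call begins (- or left out, the last holds). The fingers move at their own pace and stop on an object; FORCE is the grip in N (left out, the last holds). Time passes only in rows, so rows that repeat a pose let the fingers close. It gives the time, the measured TCP pose, the force and the opening at its end, in the units of the state.
- state(): the state, without advancing time (a new reading comes with each control period).
- grab_frame(name): name is "scene" or "top"; returns the picture (384x512x3 uint8, red, green, blue); there is no depth.
- calibration(name): a dict with "mtx" (3x3 intrinsics, pixels), "rvec" (rotation vector, rad) and "tvec" (3), from world to camera coordinates, as OpenCV has them. Camera axes: x right, y down, z forward; pixel columns grow to the right and rows downward; lengths in mm; the calibration is good to about 2 mm. A picture is of the moment at which its call begins. calibration takes no time and is no camera call.
- job_done(): hands the job in, once; it reports no verdict.
Trained networks look in the newest picture that a camera, given by its name, has taken for a name from the list of things; names that differ only in an ending like _2 or _b are one class to them, and where a whole thing is asked for, a point or a joint stands for the part that bears it (a point fixed in the world has none). Each returns a list of dicts, best first, with "confidence" (0 to 1); they miss things now and then, are a little off and sometimes report something else, mostly with a low value. They report only what shows in the picture. A call takes as long as a camera call.
- spot_in(query, camera): "rect" ([left, top, right, bottom] in pixels, round what is visible of it).
- tip_of(query, camera): "location" ([column, row] in pixels: a listed point, or the origin of a listed thing).
The state is a dict: "time_s": time; "qpos": joint angles; "qvel": joint speeds; "effort": joint torques, N m; "ee_pos": TCP position; "ee_rot": TCP orientation; "force": force on the tool from outside, world axes, zero at the start; "torque": the same for the moment, N m; "gripper_width": finger opening in mm.
Only numpy, scipy, OpenCV 4.12 (cv2) and the standard library are available. Lean on these libraries where they do the work, as an engineer would, in place of code of your own. Each camera call takes 0.05 s, during which the arm holds its last target. There are 200 camera calls.

## Working session

There is one attempt and no reset: what is moved stays moved. The work goes in short steps, Python scripts to look and compute and a shell command to move; the robot and the scene stay as the last step left them, time stands still between calls to the robot, and variables do not carry over. Pictures are saved under pics/ and viewed, about 12 in all and at most 16, crops included, and the job is handed in when it is done.

```bash
ls; mkdir -p pics
cat > h.py <<'E'
from workcell import *
import numpy as np, cv2
from scipy.spatial.transform import Rotation as R
def cam(n):
    c=calibration(n); return np.array(c["mtx"],float),np.array(c["rvec"],float).ravel(),np.array(c["tvec"],float).ravel()
def ray(n,px,z):
    K,r,t=cam(n); M=R.from_rotvec(r).as_matrix(); o=-M.T@t
    d=M.T@np.linalg.solve(K,[px[0],px[1],1]); return o+d*(z-o[2])/d[2]
def proj(n,P):
    K,r,t=cam(n); return cv2.projectPoints(np.array(P,float).reshape(-1,3),r,t,K,None)[0].reshape(-1,2)
def save(n,f,crop=None,s=1):
    im=grab_frame(n)[:,:,::-1]
    if crop: im=im[crop[1]:crop[3],crop[0]:crop[2]]
    if s!=1: im=cv2.resize(im,None,fx=s,fy=s,interpolation=cv2.INTER_CUBIC)
    cv2.imwrite("pics/"+f,im)
E
python3 - <<'E'
from h import *
for n in("scene","top"):
    K,r,t=cam(n);M=R.from_rotvec(r).as_matrix();print(n,K.tolist(),(-M.T@t).round(),M.round(2).tolist())
save("top","t0.png",s=1.5);save("scene","s0.png",s=1.5)
for q in "tray tray_in gate_tab cam_grip base_piece angle_piece tee_piece lap_piece offcut1 scrap_bin".split():
    for n in("top","scene"):
        print(q,n,[(np.round(d["location"]).tolist(),round(d["confidence"],2)) for d in tip_of(q,n)[:3]])
E
```

```text
pics
scene [[384.1121071847446, 0.0, 258.0200124109256], [0.0, 384.1121071847446, 188.8486792768049], [0.0, 0.0, 1.0]] [1176.  345.  974.] [[-0.45, 0.89, 0.01], [0.69, 0.36, -0.63], [-0.56, -0.27, -0.78]]
top [[493.0500305688171, 0.0, 254.61383810145864], [0.0, 493.0500305688171, 194.4947963636759], [0.0, 0.0, 1.0]] [ 445.   40. 1289.] [[0.01, -1.0, 0.01], [-1.0, -0.01, -0.08], [0.08, -0.01, -1.0]]
tray top [([255.0, 183.0], 0.73)]
tray scene [([250.0, 219.0], 0.81)]
tray_in top [([259.0, 180.0], 0.76), ([258.0, 181.0], 0.5)]
tray_in scene []
gate_tab top [([143.0, 221.0], 0.64), ([210.0, 184.0], 0.58)]
gate_tab scene [([290.0, 208.0], 0.9)]
cam_grip top [([267.0, 229.0], 0.97)]
cam_grip scene [([257.0, 167.0], 0.66)]
base_piece top [([364.0, 189.0], 0.93)]
base_piece scene [([175.0, 183.0], 0.79), ([215.0, 164.0], 0.73)]
angle_piece top [([340.0, 235.0], 0.57), ([122.0, 138.0], 0.4)]
angle_piece scene [([208.0, 164.0], 0.84)]
tee_piece top [([259.0, 183.0], 0.68), ([144.0, 221.0], 0.58)]
tee_piece scene [([350.0, 228.0], 0.81), ([238.0, 211.0], 0.29)]
lap_piece top []
lap_piece scene [([228.0, 261.0], 0.6)]
offcut1 top [([240.0, 190.0], 0.67), ([272.0, 175.0], 0.64)]
offcut1 scene [([238.0, 212.0], 0.48), ([261.0, 218.0], 0.48)]
scrap_bin top [([402.0, 264.0], 0.6)]
scrap_bin scene [([182.0, 137.0], 0.65)]
```

View pics/t0.png

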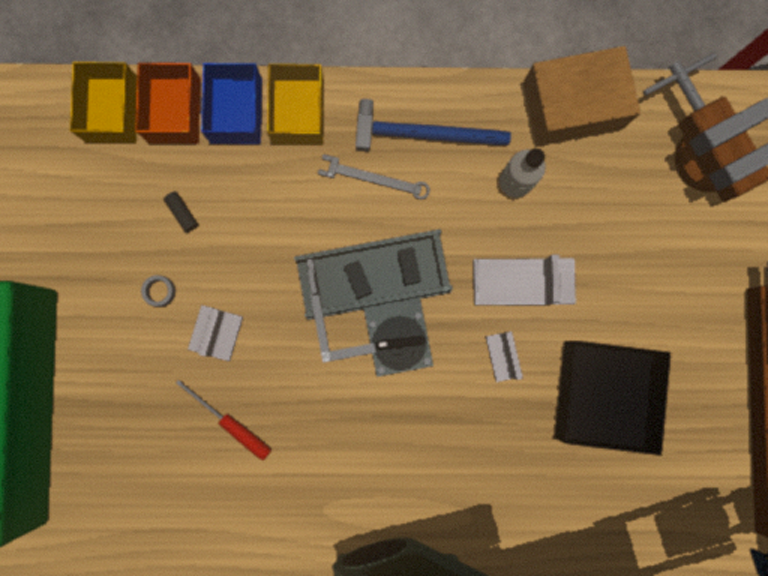

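View pics/s0.png

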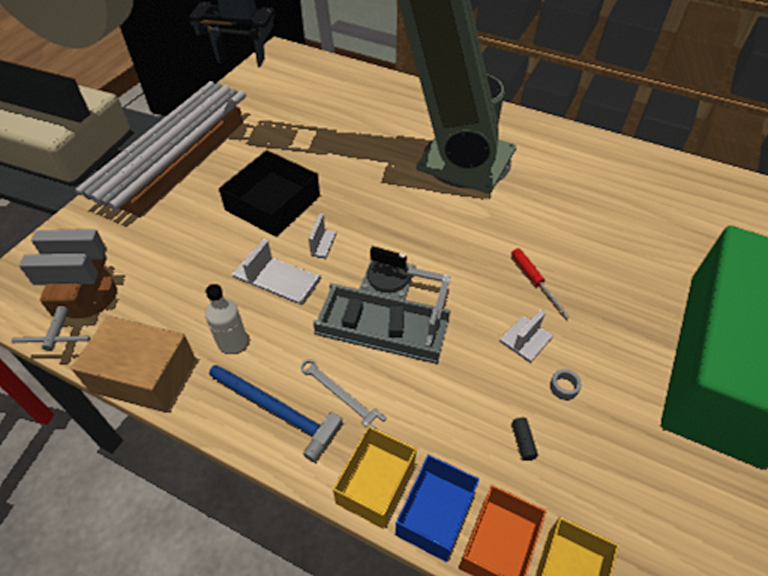

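```bash
cat >> h.py <<'E'
def box(x0,x1,y0,y1,z0,z1): return np.array([[x,y,z] for x in(x0,x1) for y in(y0,y1) for z in(z0,z1)],float)
SH={"base":[box(-40,40,-46,130,0,10),box(-40,40,-6,6,0,65),box(-40,40,124,130,0,18)],
"angle":[box(-40,40,-5,31,0,10),box(-40,40,-5,5,0,60)],
"tee":[box(-40,40,-37,37,0,10),box(-40,40,-6,6,0,60)],
"off":[box(-30,30,-14,14,0,28)]}
def place(P,p): # p=x,y,z,yawdeg
    return P@R.from_euler("z",p[3],degrees=True).as_matrix().T+np.array(p[:3])
def render(n,boxes,p,S=6):
    m=np.zeros((384*S,512*S),np.uint8)
    for b in boxes:
        q=(proj(n,place(b,p))+.5)*S
        cv2.fillConvexPoly(m,cv2.convexHull((q*16).round().astype(np.int32)),255,shift=4)
    return cv2.resize(m,(512,384),interpolation=cv2.INTER_AREA)/255.
def soft(im): # wood saturation ->0, grey->1
    f=im.astype(float); s=(f.max(2)-f.min(2))/(f.max(2)+1); return np.clip((0.33-s)/0.2,0,1)
def fit(kind,p0,ims,z=0,cams=("top","scene"),mask=soft,span=60):
    from scipy.optimize import minimize
    M={n:mask(ims[n]) for n in cams}
    def roi(n):
        c=proj(n,[[p0[0],p0[1],z]])[0]; q=np.vstack([proj(n,place(b,[p0[0],p0[1],z,p0[2]])) for b in SH[kind]])
        a=np.floor(q.min(0)-7).astype(int);b=np.ceil(q.max(0)+7).astype(int);return slice(a[1],b[1]),slice(a[0],b[0])
    Rr={n:roi(n) for n in cams}
    def cost(v):
        return sum(((render(n,SH[kind],[v[0],v[1],z,v[2]])-M[n])[Rr[n]]**2).sum() for n in cams)
    r=minimize(cost,p0,method="Nelder-Mead",options=dict(initial_simplex=[np.add(p0,d) for d in([-6,-6,-5],[6,-4,3],[-4,7,3],[3,4,-6])],xatol=.1,fatol=.05,maxiter=150))
    return r.x.round(1),round(r.fun,1),{n:int(M[n][Rr[n]].sum()) for n in cams}
E
python3 - <<'E'
from h import *
ims={n:grab_frame(n) for n in("top","scene")}
for k,px,a in(("base",(364,188),0),("angle",(339,238),8),("tee",(144,222),-17)):
    p=ray("top",px,20); p0=[p[0],p[1],a]; print(k,np.round(p0))
    for c in(("top","scene"),("top",),("scene",)): print(c,*fit(k,p0,ims,cams=c))
for n,px in(("top",(267,229)),("scene",(257,167))): print("grip",ray(n,px,88).round(1))
print("tab",ray("top",(210,184),80).round(1),ray("scene",(290,208),80).round(1))
print("tray",ray("top",(255,183),0).round(1),ray("scene",(250,219),0).round(1),ray("top",(259,180),8).round(1))
print("bin",ray("top",(402,264),0).round(1),ray("scene",(182,137),0).round(1))
for o in((240,190),(272,175)):print("off",ray("top",o,8).round(1))
for o in((238,212),(261,218)):print("off",ray("scene",o,8).round(1))
save("top","t1.png",(190,145,390,270),4);save("scene","s1.png",(190,130,330,250),5.5)
E
```

```text
base [ 565. -252.    0.]
('top', 'scene') [ 568.  -259.8    0.8] 648.4 {'top': 2023, 'scene': 1728}
('top',) [ 567.9 -257.8    0.7] 40.1 {'top': 2023}
('scene',) [ 568.6 -263.     1.1] 563.3 {'scene': 1728}
angle [ 435. -186.    8.]
('top', 'scene') [ 439.9 -189.    13.5] 98.3 {'top': 516, 'scene': 339}
('top',) [ 439.4 -187.9   13.3] 24.1 {'top': 516}
('scene',) [ 439.8 -192.7   15.5] 28.1 {'scene': 339}
tee [473. 315. -17.]
('top', 'scene') [474.3 317.8 -14.2] 140.1 {'top': 854, 'scene': 672}
('top',) [474.4 319.9 -15.2] 31.0 {'top': 854}
('scene',) [474.6 315.  -15.6] 46.0 {'scene': 672}
grip [456.3   1.   88. ]
grip [460.4  -8.2  88. ]
tab [566.  141.6  80. ] [551.9 144.2  80. ]
tray [577.5  30.2   0. ] [589.9  33.8   0. ] [584.7  19.8   8. ]
bin [ 368.7 -353.4    0. ] [ 382.9 -351.9    0. ]
off [558.1  69.2   8. ]
off [598.1 -14.1   8. ]
off [588.4  -8.4   8. ]
off [576.2  64.5   8. ]
```

View pics/t1.png

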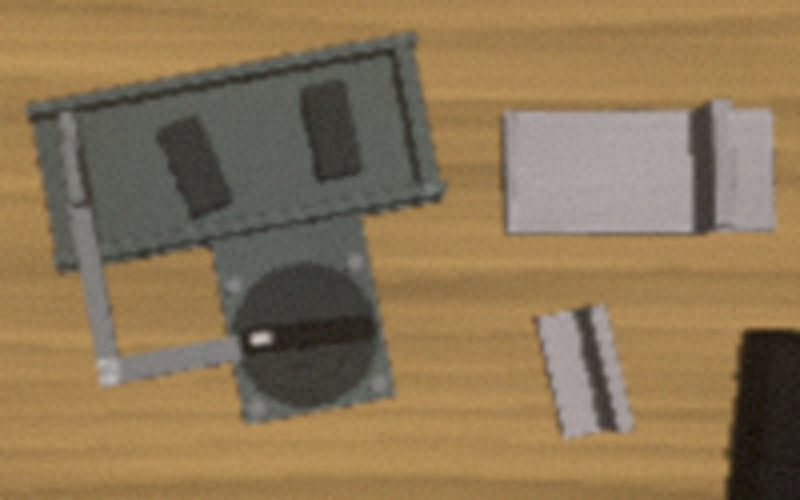

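View pics/s1.png

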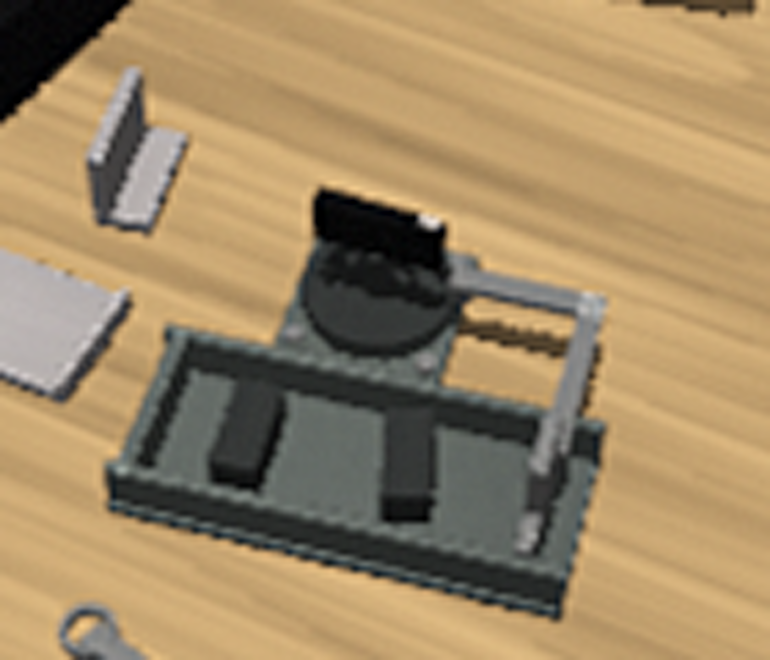

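```bash
cat > tr.py <<'E'
from h import *
from scipy.optimize import minimize
ims={n:grab_frame(n) for n in("top","scene")}
def tb(w,e): return [box(-45-w,45+w,-90-e,150,0,8),box(45,45+w,-90-e,150,0,38),box(-45-w,-45,-90-e,150,0,38),box(-45-w,45+w,-90-e,-90,0,38)]
def ft(cams,p0=(583,27,11,9,9)):
    M={n:soft(ims[n]) for n in cams}; W={}
    for n in cams:
        p=[p0[0],p0[1],0,p0[2]]
        w=cv2.dilate((render(n,[box(-54,54,-99,150,0,38)],p)>0).astype(np.uint8),np.ones((15,15)))
        ex=cv2.dilate((render(n,[box(-190,-59,-65,62,0,92),box(-190,-60,40,175,0,50),box(-60,25,100,165,8,82)],p)>0).astype(np.uint8),np.ones((3,3)))
        W[n]=(w>0)&(ex==0)
    def cost(v):
        w,e=np.clip(v[3:],7.5,10.5); return sum(((render(n,tb(w,e),[v[0],v[1],0,v[2]])-M[n])[W[n]]**2).sum() for n in cams)+.5*(abs(v[3]-9)>1.5)+.5*(abs(v[4]-9)>1.5)
    sx=[np.add(p0,d) for d in([-5,-5,-3,0,0],[5,-4,3,0,0],[-4,6,3,0,0],[3,4,-4,0,0],[0,0,0,1,0],[0,0,0,0,1])]
    r=minimize(cost,p0,method="Nelder-Mead",options=dict(initial_simplex=sx,xatol=.1,fatol=.05,maxiter=250)); return r.x.round(1),round(r.fun,1)
for c in(("top",),("scene",),("top","scene")): print(c,*ft(c))
dark=lambda im: np.clip((75-im.astype(float).max(2))/20,0,1)
print("V at offcut/floor",ims["top"][187,238],ims["top"][187,258],ims["top"][178,272])
def crop(p): u=(np.array(p)+.5)/4-.5+[190,145]; return ray("top",u,22)
for c,a in(((195,167),21),((331,131),10)):
    p=crop(c)
    for cams in(("top",),("scene",)): print("off",*fit("off",[p[0],p[1],a],ims,z=8,cams=cams,mask=dark))
b=[ray("top",((np.array(q)+.5)/1.5-.5),70)[:2].round() for q in((567,343),(669,353),(661,453),(556,438))]; print("bin corners",b,np.mean(b,0))
g=[crop(q) for q in((66,118),(78,205))]; print(g)
g=[ray("top",(np.array(q)+.5)/4-.5+[190,145],88)[:2].round(1) for q in((243,341),(375,328))]; print("bar ends",g,np.mean(g,0))
E
python3 tr.py
```

```text
('top',) [580.6  24.5  11.3   8.1   9.8] 28.0
('scene',) [582.5  20.8  11.3   9.    9.4] 26.5
('top', 'scene') [580.3  22.7  11.5   9.6   9.5] 104.9
V at offcut/floor [61 61 56] [87 92 85] [65 61 60]
off [565.7  73.9  21.7] 57.6 {'top': 233}
off [563.7  67.9  23.2] 187.1 {'scene': 387}
off [589.3 -13.   12.3] 62.1 {'top': 243}
off [585.5 -20.   13. ] 281.5 {'scene': 496}
bin corners [array([ 460., -274.]), array([ 444., -442.]), array([ 282., -425.]), array([ 305., -254.])] [ 372.75 -348.75]
[array([597.40424698, 156.84465754,  22.        ]), array([541.07712891, 148.31084469,  22.        ])]
bar ends [array([453.9,  41.4]), array([462.3, -38.9])] [458.1    1.25]
```

```bash
cat > plan.py <<'E'
# usage: plan.py "x y z yaw n; ..." -> rows rounded, as offsets from measured pose
import sys; from h import *
s=state(); p=np.array(s["ee_pos"]); Q=R.from_euler("xyz",s["ee_rot"],degrees=True)
print("t",round(s["time_s"],2),"pos",p.round(1),"rot",np.round(s["ee_rot"],1),"w",round(s["gripper_width"],1),"F",np.round(s["force"],1),"q6",round(s["qpos"][5],1))
out=[]
for w in sys.argv[1].split(";") if len(sys.argv)>1 else []:
    v=[float(a) for a in w.split()]
    T=R.from_euler("z",v[3],degrees=True)*R.from_euler("x",180,degrees=True)
    d=Q.inv().apply(np.array(v[:3])-p)/500; r=(Q.inv()*T).as_rotvec()/(np.pi/2)
    out+= [" ".join(f"{a:.3f}".rstrip("0").rstrip(".").replace("-0.","-.").lstrip() if abs(a)>=.0005 else "0" for a in [*d,*r])+f"   x{int(v[4])}"]
print("\n".join(out))
E
python3 plan.py "565 71 140 22 18; 565 71 140 22 8; 565 71 34 22 5"; python3 -c "
from workcell import *;print(state())"
```

```text
t 1.4 pos [ 166.5 -550.4  236. ] rot [180.    0.   16.8] w 90.8 F [-0.2  0.1 -0.6] q6 -1.1
1.123 -.959 0.192 0 0 -.057   x18
1.123 -.959 0.192 0 0 -.057   x8
1.123 -.959 0.404 0 0 -.057   x5
{'time_s': 1.4, 'qpos': array([-7.43110144e+01,  1.83130444e+01,  8.96391996e+01, -2.28807984e-03,
        7.20442237e+01, -1.14614993e+00]), 'qvel': array([ 0.01380473,  0.06011797,  0.0003714 , -0.01160651,  0.04244785,
        0.00155081]), 'effort': array([-2.32383747e-03, -4.12352872e+01, -2.32229251e+01,  7.25653139e-02,
        3.77532339e-02, -2.02682138e-07]), 'ee_pos': array([ 166.52149511, -550.37345229,  235.9630881 ]), 'ee_rot': array([1.79996512e+02, 2.24690219e-03, 1.68358408e+01]), 'force': array([-0.15948701,  0.12769061, -0.57902635]), 'torque': array([-0.000209  , -0.00445982,  0.04921431]), 'gripper_width': 90.7515368680719}
```

```bash
python3 -m jog '.9 -.77 .1 0 0 -.057;.9 -.77 .1 0 0 -.057;.9 -.77 .1 0 0 -.057;.9 -.77 .1 0 0 -.057;.9 -.77 .1 0 0 -.057;.9 -.77 .1 0 0 -.057;.9 -.77 .1 0 0 -.057;.9 -.77 .1 0 0 -.057;.9 -.77 .1 0 0 -.057;.9 -.77 .1 0 0 -.057;.9 -.77 .1 0 0 -.057;.9 -.77 .1 0 0 -.057;.9 -.77 .1 0 0 -.057;.9 -.77 .1 0 0 -.057;.9 -.77 .1 0 0 -.057;.9 -.77 .1 0 0 -.057' .32 40; python3 plan.py "565 71 140 22 8; 565 71 34 22 5"
```

```text
time_s: 2.73
ee_pos: [487.0, -49.2, 185.6]
ee_rot: [-180.0, -0.0, 22.2]
force: [-0.2, 0.1, -0.4]
gripper_width: 60.1
t 2.73 pos [487.  -49.2 185.6] rot [-180.    -0.    22.2] w 60.1 F [-0.2  0.1 -0.4] q6 60.6
0.235 -.164 0.091 0 0 0.002   x8
0.235 -.164 0.303 0 0 0.002   x5
```

```bash
python3 -m jog '.235 -.164 .091 0 0 0;.235 -.164 .091 0 0 0;.235 -.164 .091 0 0 0;.235 -.164 .091 0 0 0;.235 -.164 .091 0 0 0;.235 -.164 .091 0 0 0;.235 -.164 .2 0 0 0;.235 -.164 .25 0 0 0;.235 -.164 .28 0 0 0;.235 -.164 .303 0 0 0;.235 -.164 .303 0 0 0' .32 40;  python3 -m jog '0 0 0 0 0 0;0 0 0 0 0 0;0 0 0 0 0 0;0 0 0 0 0 0;0 0 0 0 0 0;0 0 0 0 0 0' -.8 40; python3 plan.py "565 71 140 22 8; 372 -324 140 0 5;372 -324 62 0 3"
```

```text
time_s: 3.65
ee_pos: [562.2, 68.7, 32.4]
ee_rot: [-179.9, 0.3, 22.1]
force: [0.7, 0.7, -0.1]
gripper_width: 59.9
time_s: 4.15
ee_pos: [562.7, 68.6, 33.2]
ee_rot: [-180.0, 0.2, 22.1]
force: [-1.2, 0.2, 3.8]
gripper_width: 27.8
t 4.15 pos [562.7  68.6  33.2] rot [-180.     0.2   22.1] w 27.8 F [-1.2  0.2  3.8] q6 73.7
0.005 -.003 -.214 0 0.003 0.001   x8
-.65 0.584 -.211 0 0.003 0.246   x5
-.649 0.584 -.055 0 0.003 0.246   x3
```

```bash
python3 -m jog '0 0 -.1 0 0 0;0 0 -.214 0 0 0;0 0 -.214 0 0 0;-.65 .584 -.214 0 0 .246;-.65 .584 -.214 0 0 .246;-.65 .584 -.214 0 0 .246;-.65 .584 -.214 0 0 .246;-.65 .584 -.214 0 0 .246;-.65 .584 -.214 0 0 .246;-.65 .584 -.214 0 0 .246;-.65 .584 -.214 0 0 .246;-.65 .584 -.214 0 0 .246;-.65 .584 -.214 0 0 .246;-.65 .584 -.214 0 0 .246;-.65 .584 -.214 0 0 .246;-.65 .584 -.12 0 0 .246;-.65 .584 -.055 0 0 .246;-.65 .584 -.055 0 0 .246'; python3 plan.py
```

```text
time_s: 5.65
ee_pos: [368.0, -320.2, 56.5]
ee_rot: [-179.5, 0.8, -0.0]
force: [-1.4, 1.6, -2.4]
gripper_width: 27.5
t 5.65 pos [ 368.  -320.2   56.5] rot [-179.5    0.8   -0. ] w 27.5 F [-1.4  1.6 -2.4] q6 47.9
```

```bash
python3 -m jog '0 0 0 0 0 0;0 0 0 0 0 0;0 0 0 0 0 0;0 0 -.08 0 0 0;0 0 -.17 0 0 0;0 0 -.17 0 0 0' 0 40; python3 plan.py "586 -16 140 12.5 8; 586 -16 34 12.5 5"
```

```text
time_s: 6.15
ee_pos: [373.5, -324.3, 150.1]
ee_rot: [179.8, 0.1, 0.0]
force: [1.1, -0.6, 0.6]
gripper_width: 45.7
t 6.15 pos [ 373.5 -324.3  150.1] rot [1.798e+02 1.000e-01 0.000e+00] w 45.7 F [ 1.1 -0.6  0.6] q6 47.9
0.425 -.616 0.018 0.002 0.001 -.139   x8
0.426 -.617 0.23 0.002 0.001 -.139   x5
```

```bash
python3 -m jog '.425 -.616 .018 0 0 -.139;.425 -.616 .018 0 0 -.139;.425 -.616 .018 0 0 -.139;.425 -.616 .018 0 0 -.139;.425 -.616 .018 0 0 -.139;.425 -.616 .018 0 0 -.139;.425 -.616 .018 0 0 -.139;.425 -.616 .018 0 0 -.139;.425 -.616 .018 0 0 -.139;.425 -.616 .018 0 0 -.139;.425 -.616 .018 0 0 -.139;.425 -.616 .018 0 0 -.139;.425 -.616 .1 0 0 -.139;.425 -.616 .17 0 0 -.139;.425 -.616 .215 0 0 -.139;.425 -.616 .23 0 0 -.139;.425 -.616 .23 0 0 -.139' .32 40;  python3 -m jog '0 0 0 0 0 0;0 0 0 0 0 0;0 0 0 0 0 0;0 0 0 0 0 0;0 0 0 0 0 0;0 0 0 0 0 0' -.8 40; python3 plan.py "586 -16 140 12.5 8; 372 -374 140 0 5;372 -374 62 0 3"
```

```text
time_s: 7.57
ee_pos: [584.1, -17.8, 32.8]
ee_rot: [179.9, 0.3, 12.4]
force: [-0.5, 0.2, -0.5]
gripper_width: 60.5
time_s: 8.07
ee_pos: [584.6, -17.9, 33.8]
ee_rot: [179.9, 0.2, 12.4]
force: [-0.4, 0.2, 4.2]
gripper_width: 27.4
t 8.07 pos [584.6 -17.9  33.8] rot [179.9   0.2  12.4] w 27.4 F [-0.4  0.2  4.2] q6 75.0
0.003 -.003 -.212 0.002 0.002 -.001   x8
-.569 0.605 -.209 0.002 0.002 0.138   x5
-.569 0.604 -.053 0.002 0.002 0.138   x3
```

```bash
python3 -m jog '0 0 -.1 0 0 0;0 0 -.212 0 0 0;0 0 -.212 0 0 0;-.569 .605 -.212 0 0 .138;-.569 .605 -.212 0 0 .138;-.569 .605 -.212 0 0 .138;-.569 .605 -.212 0 0 .138;-.569 .605 -.212 0 0 .138;-.569 .605 -.212 0 0 .138;-.569 .605 -.212 0 0 .138;-.569 .605 -.212 0 0 .138;-.569 .605 -.212 0 0 .138;-.569 .605 -.212 0 0 .138;-.569 .605 -.212 0 0 .138;-.569 .605 -.212 0 0 .138;-.569 .605 -.12 0 0 .138;-.569 .605 -.053 0 0 .138;-.569 .605 -.053 0 0 .138'; python3 -m jog '0 0 0 0 0 0;0 0 0 0 0 0;0 0 0 0 0 0;0 0 -.08 0 0 0;0 0 -.17 0 0 0;0 0 -.17 0 0 0;0 0 -.17 0 0 0' 0 40
cat > see.py <<'E'
import sys; from h import *
ims={n:grab_frame(n) for n in("top","scene")}
for a in sys.argv[1:]:
    k,x,y,w=a.split(",");p0=[float(x),float(y),float(w)]
    for c in(("top",),("scene",)): print(k,c[0],*fit(k,p0,ims,cams=c))
E
python3 see.py base,568,-260,1 angle,439.6,-190,14 tee,474,317,-15.3; python3 plan.py "568 -260 140 1 8; 568 -260 50 1 5"; python3 -c "
from h import *
save('top','t2.png',(180,140,480,320),2.6)"
```

```text
time_s: 9.57
ee_pos: [369.0, -369.4, 56.3]
ee_rot: [-179.6, 0.7, 0.1]
force: [-0.3, 1.3, -2.6]
gripper_width: 27.8
time_s: 10.15
ee_pos: [372.4, -372.0, 146.4]
ee_rot: [180.0, 0.3, 0.1]
force: [0.0, 0.4, -0.4]
gripper_width: 45.7
base top [ 567.7 -257.9    0.7] 41.3 {'top': 2022}
base scene [ 568.9 -262.9    1. ] 546.7 {'scene': 1713}
angle top [ 439.3 -187.8   13.2] 23.9 {'top': 518}
angle scene [ 439.7 -192.8   15.4] 33.0 {'scene': 347}
tee top [474.6 320.  -15.7] 29.2 {'top': 855}
tee scene [474.5 314.8 -15.2] 53.3 {'scene': 682}
t 10.25 pos [ 370.3 -370.   142.4] rot [-1.797e+02  6.000e-01  1.000e-01] w 45.4 F [-0.4  0.4  0.2] q6 43.9
0.396 -.219 0.002 -.004 0.007 -.01   x8
0.398 -.218 0.182 -.004 0.007 -.01   x5
```

View pics/t2.png

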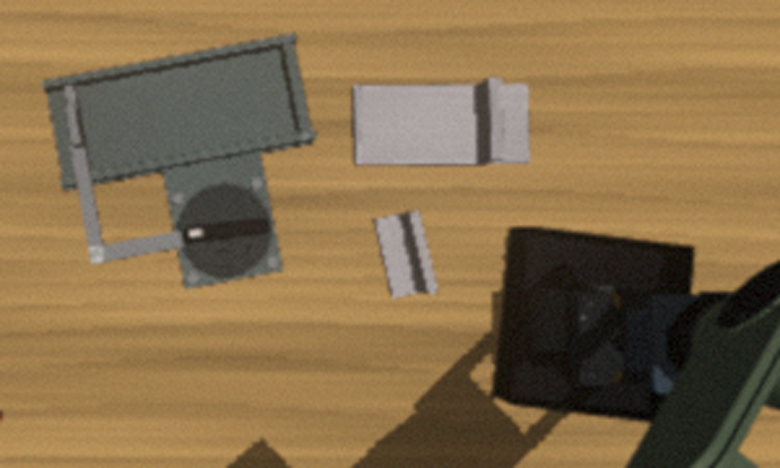

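```bash
python3 -m jog '.396 -.22 0 -.004 .007 -.009;.396 -.22 0 -.004 .007 -.009;.396 -.22 0 -.004 .007 -.009;.396 -.22 0 -.004 .007 -.009;.396 -.22 0 -.004 .007 -.009;.396 -.22 0 -.004 .007 -.009;.396 -.22 0 -.004 .007 -.009;.396 -.22 0 -.004 .007 -.009;.396 -.22 0 -.004 .007 -.009;.398 -.219 .08 -.004 .007 -.009;.398 -.219 .15 -.004 .007 -.009;.398 -.219 .18 -.004 .007 -.009;.398 -.219 .193 -.004 .007 -.009;.398 -.219 .193 -.004 .007 -.009' .32 60;  python3 -m jog '0 0 0 0 0 0;0 0 0 0 0 0;0 0 0 0 0 0;0 0 0 0 0 0;0 0 0 0 0 0;0 0 0 0 0 0;0 0 0 0 0 0' -1 60; python3 plan.py
```

```text
time_s: 11.47
ee_pos: [565.2, -259.4, 41.6]
ee_rot: [-179.8, 0.3, 0.8]
force: [-0.6, 0.6, -0.9]
gripper_width: 60.0
time_s: 12.05
ee_pos: [565.3, -259.3, 41.9]
ee_rot: [-179.8, 0.3, 0.8]
force: [0.2, 0.8, -1.3]
gripper_width: 16.5
t 12.05 pos [ 565.3 -259.3   41.9] rot [-179.8    0.3    0.8] w 16.5 F [ 0.2  0.8 -1.3] q6 63.4
```

```bash
python3 -m jog '0 0 0 0 0 0;0 0 0 0 0 0;0 0 0 0 0 0;0 0 -.05 0 0 0;0 0 -.1 0 0 0;0 0 -.15 0 0 0;0 0 -.15 0 0 0;0 0 -.15 0 0 0' -1 60
python3 - <<'E'
from h import *
s=state();print(np.array(s["ee_pos"]).round(1),np.round(s["ee_rot"],1),s["gripper_width"].round(1),s["force"].round(1),s["torque"].round(2))
z=s["ee_pos"][2]-41.9
ims={n:grab_frame(n) for n in("top","scene")}
for c in ims: print(c,*fit("base",[567,-260,1],ims,z=z,cams=(c,)))
E
python3 plan.py
```

```text
time_s: 12.72
ee_pos: [566.0, -259.5, 117.0]
ee_rot: [-179.9, 0.2, 0.8]
force: [-0.7, 0.0, -5.7]
gripper_width: 11.6
t 12.72 pos [ 566.  -259.5  117. ] rot [-179.9    0.2    0.8] w 11.6 F [-0.7  0.  -5.7] q6 63.4
Traceback (most recent call last):
AttributeError: 'float' object has no attribute 'round'
```

Run:
```python
from h import *
s=state();print(np.array(s["ee_pos"]).round(1),s["torque"].round(2))
z=s["ee_pos"][2]-41.9
ims={n:grab_frame(n) for n in("top","scene")}
for c in ims: print(c,*fit("base",[567,-260,1],ims,z=z,cams=(c,)))
o=[]
for n in ims:
    im=ims[n][:,:,::-1].copy(); q=np.vstack([proj(n,place(b,[568,-259.5,z,.8])) for b in SH["base"]])
    c=np.clip(q.mean(0).astype(int),[65,65],[447,319]); im=im[c[1]-65:c[1]+65,c[0]-65:c[0]+65]
    im=cv2.resize(im,None,fx=3,fy=3,interpolation=cv2.INTER_CUBIC)
    for b in SH["base"]:
        for e in (q for q in [0]):
            h=cv2.convexHull(((proj(n,place(b,[568,-259.5,z,.8]))-c+65+.5)*3-.5).round().astype(np.int32)); cv2.polylines(im,[h],True,(0,0,255),1)
    o.append(im)
cv2.imwrite("pics/b.png",np.hstack(o))
```

```text
[ 566.  -259.5  117. ] [-0.09  0.06  0.01]
top [ 569.8 -256.7    1.7] 668.1 {'top': 2179}
scene [ 568.6 -258.2    0.6] 758.6 {'scene': 1993}
```

View pics/b.png

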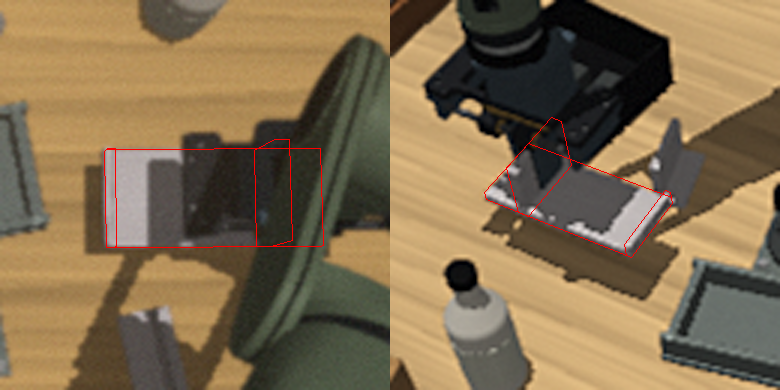

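```bash
python3 plan.py "586 -15.2 117 11.3 10;586 -15.2 90 11.3 1"
```

```text
t 12.82 pos [ 564.3 -258.8  114.6] rot [-179.7    0.5    0.8] w 11.4 F [ 0.7  1.7 -6. ] q6 63.4
0.051 -.486 -.003 -.004 0.005 -.116   x10
0.051 -.486 0.051 -.004 0.005 -.116   x1
```

```bash
python3 -m jog '.051 -.486 -.003 -.004 .005 -.116;.051 -.486 -.003 -.004 .005 -.116;.051 -.486 -.003 -.004 .005 -.116;.051 -.486 -.003 -.004 .005 -.116;.051 -.486 -.003 -.004 .005 -.116;.051 -.486 -.003 -.004 .005 -.116;.051 -.486 -.003 -.004 .005 -.116;.051 -.486 -.003 -.004 .005 -.116;.051 -.486 -.003 -.004 .005 -.116;.051 -.486 .03 -.004 .005 -.116;.051 -.486 .046 -.004 .005 -.116;.051 -.486 .046 -.004 .005 -.116;.051 -.486 .046 -.004 .005 -.116;.051 -.486 .046 -.004 .005 -.116'
python3 - <<'E'
from h import *
s=state();p=np.array(s["ee_pos"]);print(p.round(1),np.round(s["ee_rot"],1))
yaw=s["ee_rot"][2]; o=p+R.from_euler("z",yaw,degrees=True).apply([3,0,-41.9])
ims={n:grab_frame(n) for n in("top","scene")}
o_=[]
for n in ims:
    c=proj(n,[[585,20,20]])[0].astype(int); im=ims[n][c[1]-60:c[1]+60,c[0]-65:c[0]+65,::-1]
    im=cv2.resize(im,None,fx=3,fy=3,interpolation=cv2.INTER_CUBIC)
    def dr(b,pp,col):
        h=cv2.convexHull(((proj(n,place(b,pp))-c+[65,60]+.5)*3-.5).round().astype(np.int32)); cv2.polylines(im,[h],True,col,1)
    for b in SH["base"]: dr(b,[o[0],o[1],o[2],yaw],(0,0,255))
    dr(box(-45,45,-90,150,37.9,38),[581.5,22.7,0,11.3],(0,255,0)); dr(box(-54,54,-99.5,150,37.9,38),[581.5,22.7,0,11.3],(255,255,0))
    o_.append(im)
cv2.imwrite("pics/b2.png",np.hstack(o_))
E
python3 plan.py "586 -15.2 58 11.3 10;586 -15.2 90 11.3 1"
```

```text
time_s: 13.98
ee_pos: [586.2, -16.1, 92.6]
ee_rot: [180.0, 0.0, 11.2]
force: [0.4, 0.1, -4.3]
gripper_width: 12.0
[586.2 -16.1  92.6] [180.    0.   11.2]
t 14.08 pos [586.5 -15.8  93.1] rot [180.   -0.   11.2] w 11.9 F [-0.5 -0.1 -4. ] q6 76.1
-.001 -.001 0.07 0.001 0 -.001   x10
-.001 -.001 0.006 0.001 0 -.001   x1
```

View pics/b2.png

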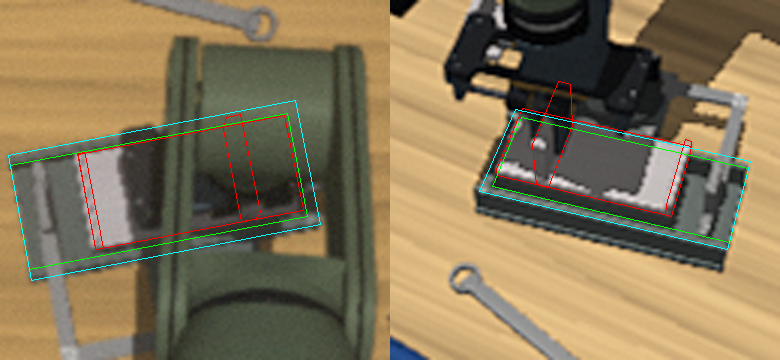

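```bash
python3 -m jog '-.001 -.001 .03 0 0 0;-.001 -.001 .05 0 0 0;-.001 -.001 .065 0 0 0;-.001 -.001 .072 0 0 0;-.001 -.001 .076 0 0 0;-.001 -.001 .08 0 0 0;-.001 -.001 .08 0 0 0;-.001 -.001 .08 0 0 0'; python3 plan.py
```

```text
time_s: 14.75
ee_pos: [586.2, -15.4, 53.4]
ee_rot: [179.9, -0.1, 11.2]
force: [-0.3, 0.2, -4.8]
gripper_width: 11.6
t 14.75 pos [586.2 -15.4  53.4] rot [ 1.799e+02 -1.000e-01  1.120e+01] w 11.6 F [-0.3  0.2 -4.8] q6 76.2
```

```bash
python3 -m jog '0 0 .004 0 0 0;0 .001 .005 0 0 0;0 .002 .005 0 0 0;0 .004 .005 0 0 0;0 .006 .005 0 0 0;0 .006 .005 0 0 0;0 .006 .005 0 0 0'; python3 -m jog '0 .002 0 0 0 0;0 .004 0 0 0 0;0 .004 0 0 0 0;0 .004 0 0 0 0'; python3 plan.py
```

```text
time_s: 15.33
ee_pos: [586.8, -18.5, 50.9]
ee_rot: [179.9, -0.1, 11.2]
force: [1.0, 0.4, -5.0]
gripper_width: 12.1
time_s: 15.67
ee_pos: [587.2, -20.5, 51.0]
ee_rot: [179.9, -0.1, 11.2]
force: [0.8, -0.1, -4.7]
gripper_width: 11.6
t 15.67 pos [587.2 -20.5  51. ] rot [ 1.799e+02 -1.000e-01  1.120e+01] w 11.6 F [ 0.8 -0.1 -4.7] q6 75.7
```

```bash
python3 -m jog '0 .002 0 0 0 0;0 .003 0 0 0 0;0 .003 0 0 0 0;0 .003 0 0 0 0';python3 -m jog '0 .002 0 0 0 0;0 .003 0 0 0 0;0 .003 0 0 0 0;0 .003 0 0 0 0'; python3 plan.py
```

```text
time_s: 16.0
ee_pos: [587.4, -21.6, 51.0]
ee_rot: [180.0, -0.1, 11.2]
force: [0.6, 2.5, -3.8]
gripper_width: 11.8
time_s: 16.33
ee_pos: [587.5, -21.7, 51.1]
ee_rot: [-179.9, -0.1, 11.2]
force: [-0.6, 5.8, -3.1]
gripper_width: 11.7
t 16.33 pos [587.5 -21.7  51.1] rot [-1.799e+02 -1.000e-01  1.120e+01] w 11.7 F [-0.6  5.8 -3.1] q6 75.4
```

```bash
python3 -m jog '0 -.002 0 0 0 0;0 -.002 .002 0 0 0;0 -.002 .003 0 0 0;0 -.002 .003 0 0 0'; python3 -m jog '0 0 0 0 0 0;0 0 0 0 0 0;0 0 0 0 0 0;0 0 0 0 0 0' -.2 60;  python3 -m jog '0 0 -.05 0 0 0;0 0 -.1 0 0 0;0 0 -.18 0 0 0;0 0 -.18 0 0 0;0 0 -.18 0 0 0' ; python3 see.py angle,439.6,-190,14 tee,474,317,-15.3;python3 plan.py "439.7 -190.3 140 14.3 1;439.7 -190.3 48 14.3 1"
```

```text
time_s: 16.67
ee_pos: [587.5, -21.0, 50.1]
ee_rot: [-179.9, -0.1, 11.2]
force: [-0.9, 1.6, 0.6]
gripper_width: 11.5
time_s: 17.0
ee_pos: [587.9, -21.2, 50.3]
ee_rot: [-179.9, -0.1, 11.2]
force: [-0.3, 0.6, 0.2]
gripper_width: 35.1
time_s: 17.42
ee_pos: [589.4, -21.5, 143.0]
ee_rot: [180.0, -0.5, 11.2]
force: [-0.2, 0.7, -0.0]
gripper_width: 36.3
angle top [ 439.5 -187.4   14.3] 145.8 {'top': 751}
angle scene [ 438.7 -205.5  -17.3] 416.9 {'scene': 839}
tee top [474.6 320.1 -15.3] 28.7 {'top': 857}
tee scene [474.1 314.9 -15. ] 53.8 {'scene': 683}
t 17.52 pos [587.1 -21.3 139.8] rot [-1.799e+02 -1.000e-01  1.110e+01] w 36.9 F [ 0.9  0.8 -0.2] q6 75.5
-.355 0.275 -.001 -.001 -.001 -.035   x1
-.355 0.275 0.183 -.001 -.001 -.035   x1
```

```bash
python3 -m jog '-.355 .275 0 0 0 -.035;-.355 .275 0 0 0 -.035;-.355 .275 0 0 0 -.035;-.355 .275 0 0 0 -.035;-.355 .275 0 0 0 -.035;-.355 .275 0 0 0 -.035;-.355 .275 0 0 0 -.035;-.355 .275 0 0 0 -.035;-.355 .275 .08 0 0 -.035;-.355 .275 .14 0 0 -.035;-.355 .275 .17 0 0 -.035;-.355 .275 .184 0 0 -.035;-.355 .275 .184 0 0 -.035;-.355 .275 .184 0 0 -.035' .32 40; python3 plan.py "439.7 -190.3 140 14.3 1;439.7 -190.3 47 14.3 1"
python3 - <<'E'
from h import *
a=grab_frame("scene");c=proj("scene",[[440,-190,30]])[0].astype(int);s=a[c[1]-50:c[1]+50,c[0]-65:c[0]+65,::-1]
cv2.imwrite("pics/a.png",cv2.resize(s,None,fx=4,fy=4,interpolation=cv2.INTER_CUBIC))
E
```

```text
time_s: 18.68
ee_pos: [440.6, -189.9, 47.4]
ee_rot: [-179.9, -0.1, 14.4]
force: [0.7, -0.3, -0.6]
gripper_width: 60.0
t 18.68 pos [ 440.6 -189.9   47.4] rot [-1.799e+02 -1.000e-01  1.440e+01] w 60.0 F [ 0.7 -0.3 -0.6] q6 50.7
-.002 0 -.185 -.001 -.001 0.001   x1
-.002 0 0.001 -.001 -.001 0.001   x1
```

View pics/a.png

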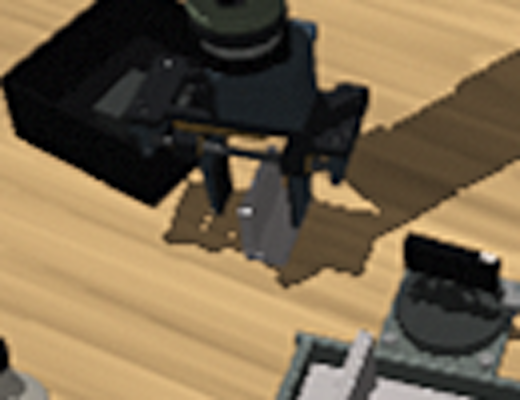

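```bash
python3 -m jog '0 0 0 0 0 0;0 0 0 0 0 0;0 0 0 0 0 0;0 0 0 0 0 0;0 0 0 0 0 0;0 0 0 0 0 0;0 0 0 0 0 0;0 0 0 0 0 0;0 0 -.08 0 0 0;0 0 -.16 0 0 0;0 0 -.2 0 0 0;0 0 -.2 0 0 0' -1 40; python3 plan.py "598.8 -58.2 145 11.2 1;598.8 -58.2 90 11.2 1"
```

```text
time_s: 19.73
ee_pos: [443.3, -191.7, 152.4]
ee_rot: [179.7, -0.6, 14.4]
force: [0.9, -0.3, -2.4]
gripper_width: 9.9
t 19.73 pos [ 443.3 -191.7  152.4] rot [179.7  -0.6  14.4] w 9.9 F [ 0.9 -0.3 -2.4] q6 50.7
0.367 -.182 0.018 0.003 -.007 0.035   x1
0.366 -.182 0.128 0.003 -.007 0.035   x1
```

```bash
python3 -m jog '.367 -.182 .016 .003 -.007 .035;.367 -.182 .016 .003 -.007 .035;.367 -.182 .016 .003 -.007 .035;.367 -.182 .016 .003 -.007 .035;.367 -.182 .016 .003 -.007 .035;.367 -.182 .016 .003 -.007 .035;.367 -.182 .016 .003 -.007 .035;.367 -.182 .06 .003 -.007 .035;.367 -.182 .1 .003 -.007 .035;.367 -.182 .1 .003 -.007 .035;.367 -.182 .1 .003 -.007 .035'
python3 - <<'E'
from h import *
s=state();p=np.array(s["ee_pos"]);yaw=s["ee_rot"][2]; o=p+R.from_euler("z",yaw,degrees=True).apply([-1,0,-47.4])
ims={n:grab_frame(n) for n in("top","scene")}
o_=[]
for n in ims:
    c=proj(n,[[590,0,20]])[0].astype(int); im=ims[n][c[1]-60:c[1]+60,c[0]-65:c[0]+65,::-1]
    im=cv2.resize(im,None,fx=3,fy=3,interpolation=cv2.INTER_CUBIC)
    def dr(b,pp,col):
        h=cv2.convexHull(((proj(n,place(b,pp))-c+[65,60]+.5)*3-.5).round().astype(np.int32)); cv2.polylines(im,[h],True,col,1)
    for b in SH["angle"]: dr(b,[o[0],o[1],o[2],yaw],(0,0,255))
    for b in SH["base"]: dr(b,[590.2,-20.1,8,11.2],(0,255,0))
    o_.append(im)
cv2.imwrite("pics/b3.png",np.hstack(o_))
E
python3 plan.py "598.8 -58.2 75 11.2 1;598.8 -58.2 67 11.2 1"
```

```text
time_s: 20.65
ee_pos: [596.9, -58.8, 102.2]
ee_rot: [-180.0, 0.3, 11.1]
force: [0.7, -0.6, -2.0]
gripper_width: 9.8
t 20.75 pos [599.  -58.9 104.4] rot [179.9  -0.   11.2] w 10.0 F [ 0.  -0.1 -2. ] q6 72.2
0 -.001 0.059 0.001 0 -.001   x1
0 -.001 0.075 0.001 0 -.001   x1
```

View pics/b3.png

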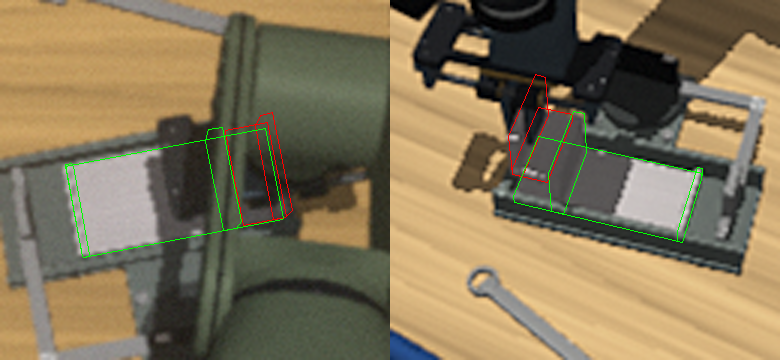

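```bash
python3 -m jog '0 -.001 .02 0 0 0;0 -.001 .04 0 0 0;0 -.001 .055 0 0 0;0 -.001 .06 0 0 0;0 -.001 .06 0 0 0;0 -.001 .06 0 0 0'; python3 plan.py "598.8 -58.2 66 11.2 1"
```

```text
time_s: 21.25
ee_pos: [599.0, -58.3, 74.2]
ee_rot: [179.9, 0.0, 11.2]
force: [-0.1, 0.3, -1.5]
gripper_width: 10.0
t 21.25 pos [599.  -58.3  74.2] rot [179.9   0.   11.2] w 10.0 F [-0.1  0.3 -1.5] q6 72.3
0 0 0.016 0.001 0 -.001   x1
```

```bash
python3 -m jog '0 0 .006 0 0 0;0 0 .011 0 0 0;0 0 .015 0 0 0;0 0 .018 0 0 0;0 0 .018 0 0 0;0 0 .018 0 0 0'; python3 plan.py
```

```text
time_s: 21.75
ee_pos: [599.0, -58.3, 66.1]
ee_rot: [179.9, -0.0, 11.2]
force: [-2.0, 0.5, 5.5]
gripper_width: 9.7
t 21.75 pos [599.  -58.3  66.1] rot [179.9  -0.   11.2] w 9.7 F [-2.   0.5  5.5] q6 72.3
```

```bash
python3 -m jog '0 0 0 0 0 0;0 0 0 0 0 0;0 0 0 0 0 0;0 0 -.03 0 0 0;0 0 -.06 0 0 0;0 0 -.12 0 0 0;0 0 -.17 0 0 0;0 0 -.17 0 0 0;0 0 -.17 0 0 0' -.45 40; python3 see.py tee,474,317,-15.3;python3 plan.py "474.4 317.4 150 -15.3 1;474.4 317.4 45 -15.3 1"
```

```text
time_s: 22.5
ee_pos: [599.9, -58.4, 152.5]
ee_rot: [179.9, -0.2, 11.2]
force: [0.5, -0.6, -0.3]
gripper_width: 25.2
tee top [474.6 320.  -15.7] 27.6 {'top': 858}
tee scene [474.5 314.8 -15.2] 52.7 {'scene': 683}
t 22.6 pos [598.3 -58.2 150.1] rot [1.80e+02 1.00e-01 1.12e+01] w 25.1 F [-0.2 -0.2 -1. ] q6 72.2
-.098 -.785 0 0.001 0.001 0.294   x1
-.098 -.785 0.21 0.001 0.001 0.294   x1
```

```bash
python3 -m jog '-.098 -.785 0 0 0 .294;-.098 -.785 0 0 0 .294;-.098 -.785 0 0 0 .294;-.098 -.785 0 0 0 .294;-.098 -.785 0 0 0 .294;-.098 -.785 0 0 0 .294;-.098 -.785 0 0 0 .294;-.098 -.785 0 0 0 .294;-.098 -.785 0 0 0 .294;-.098 -.785 0 0 0 .294;-.098 -.785 0 0 0 .294;-.098 -.785 0 0 0 .294;-.098 -.785 0 0 0 .294;-.098 -.785 .08 0 0 .294;-.098 -.785 .16 0 0 .294;-.098 -.785 .2 0 0 .294;-.098 -.785 .21 0 0 .294;-.098 -.785 .21 0 0 .294' .32 40; python3 plan.py;  python3 -m jog '0 0 0 0 0 0;0 0 0 0 0 0;0 0 0 0 0 0;0 0 0 0 0 0;0 0 0 0 0 0;0 0 0 0 0 0;0 0 0 0 0 0;0 0 0 0 0 0;0 0 0 0 0 0;0 0 -.08 0 0 0;0 0 -.16 0 0 0;0 0 -.2 0 0 0;0 0 -.2 0 0 0' -1 40; python3 plan.py
```

```text
time_s: 24.1
ee_pos: [473.7, 315.4, 43.3]
ee_rot: [179.8, 0.2, -15.4]
force: [0.0, -0.5, 0.5]
gripper_width: 59.9
t 24.1 pos [473.7 315.4  43.3] rot [179.8   0.2 -15.4] w 59.9 F [ 0.  -0.5  0.5] q6 137.9

time_s: 25.18
ee_pos: [476.6, 317.2, 147.9]
ee_rot: [-179.8, -0.2, -15.4]
force: [0.1, 0.2, -2.9]
gripper_width: 11.6
t 25.18 pos [476.6 317.2 147.9] rot [-179.8   -0.2  -15.4] w 11.6 F [ 0.1  0.2 -2.9] q6 137.9
```

```bash
python3 plan.py "581.3 25 140 11.2 1;581.3 25 95 11.2 1"
```

```text
t 25.18 pos [476.6 317.2 147.9] rot [-179.8   -0.2  -15.4] w 11.6 F [ 0.1  0.2 -2.9] q6 137.9
0.357 0.508 0.015 -.001 -.002 -.296   x1
0.357 0.508 0.105 -.001 -.002 -.296   x1
```

```bash
python3 -m jog '.357 .508 .015 0 -.002 -.296;.357 .508 .015 0 -.002 -.296;.357 .508 .015 0 -.002 -.296;.357 .508 .015 0 -.002 -.296;.357 .508 .015 0 -.002 -.296;.357 .508 .015 0 -.002 -.296;.357 .508 .015 0 -.002 -.296;.357 .508 .015 0 -.002 -.296;.357 .508 .015 0 -.002 -.296;.357 .508 .015 0 -.002 -.296;.357 .508 .06 0 -.002 -.296;.357 .508 .1 0 -.002 -.296;.357 .508 .105 0 -.002 -.296;.357 .508 .105 0 -.002 -.296;.357 .508 .105 0 -.002 -.296'; python3 plan.py "581.3 25 64 11.2 1"
```

```text
time_s: 26.43
ee_pos: [581.2, 25.9, 95.1]
ee_rot: [-179.9, -0.0, 11.3]
force: [0.7, 0.1, -2.4]
gripper_width: 11.8
t 26.43 pos [581.2  25.9  95.1] rot [-179.9   -0.    11.3] w 11.8 F [ 0.7  0.1 -2.4] q6 80.0
0 0.002 0.062 -.001 0 0.001   x1
```

```bash
python3 -m jog '0 .001 .03 0 0 0;0 .001 .045 0 0 0;0 .001 .058 0 0 0;0 .001 .062 0 0 0;0 .001 .062 0 0 0;0 .001 .062 0 0 0'; python3 -m jog '0 .002 0 0 0 0;0 .003 0 0 0 0;0 .003 0 0 0 0;0 .003 0 0 0 0'; python3 -m jog '0 .002 0 0 0 0;0 .003 0 0 0 0;0 .003 0 0 0 0;0 .003 0 0 0 0'
```

```text
time_s: 26.93
ee_pos: [581.6, 25.5, 64.5]
ee_rot: [-179.9, -0.1, 11.3]
force: [1.1, -0.2, -2.6]
gripper_width: 11.5
time_s: 27.27
ee_pos: [582.1, 23.9, 64.8]
ee_rot: [-179.9, -0.1, 11.3]
force: [0.1, -0.5, -3.5]
gripper_width: 11.6
time_s: 27.6
ee_pos: [582.3, 22.4, 64.8]
ee_rot: [-179.9, -0.1, 11.3]
force: [-0.7, 0.1, -3.4]
gripper_width: 12.1
```

```bash
python3 -m jog '0 .001 .003 0 0 0;0 .001 .006 0 0 0;0 .001 .008 0 0 0;0 .001 .008 0 0 0;0 .001 .008 0 0 0'; python3 -m jog '0 .001 0 0 0 0;0 .002 0 0 0 0;0 .002 0 0 0 0;0 .002 0 0 0 0'
```

```text
time_s: 28.02
ee_pos: [582.6, 22.0, 61.7]
ee_rot: [-179.9, -0.1, 11.3]
force: [-1.3, 0.2, 4.8]
gripper_width: 11.8
time_s: 28.35
ee_pos: [582.7, 21.8, 61.8]
ee_rot: [-179.8, -0.1, 11.2]
force: [-1.6, 5.2, 2.4]
gripper_width: 12.1
```

```bash
python3 -m jog '0 0 0 0 0 0;0 0 0 0 0 0;0 0 0 0 0 0;0 0 -.03 0 0 0;0 0 -.06 0 0 0;0 0 -.12 0 0 0;-.06 .1 -.2 0 0 0;-.12 .2 -.25 0 0 0;-.18 .4 -.25 0 0 0;-.18 .5 -.25 0 0 0;-.18 .5 -.25 0 0 0;-.18 .5 -.25 0 0 0;-.18 .5 -.25 0 0 0;-.18 .5 -.25 0 0 0' -.3 40
python3 - <<'E'
from h import *
ims={n:grab_frame(n) for n in("top","scene")}
o_=[]
for n in ims:
    c=proj(n,[[575,40,20]])[0].astype(int); im=ims[n][c[1]-60:c[1]+60,c[0]-65:c[0]+65,::-1]
    im=cv2.resize(im,None,fx=3,fy=3,interpolation=cv2.INTER_CUBIC)
    im=cv2.resize(ims[n][c[1]-60:c[1]+60,c[0]-50:c[0]+50,::-1],None,fx=4,fy=4,interpolation=cv2.INTER_CUBIC)
    def dr(b,pp,col):
        h=cv2.convexHull(((proj(n,place(b,pp))-c+[50,60]+.5)*4-.5).round().astype(np.int32)); cv2.polylines(im,[h],True,col,1)
    dr(box(-20,20,135,145,40,80),[581.5,22.3,0,11.3],(0,0,255))
    dr(box(-43,43,135,145,8,40),[581.5,22.3,0,11.3],(0,0,255))
    o_.append(im)
cv2.imwrite("pics/g.png",np.hstack(o_))
for n in ims: print([(np.round(ray(n,d["location"],80),1).tolist(),round(d["confidence"],2)) for d in tip_of("gate_tab",n)])
E
python3 plan.py
```

```text
time_s: 29.52
ee_pos: [542.9, -247.8, 186.5]
ee_rot: [179.9, -0.2, 10.9]
force: [1.0, 0.2, 0.3]
gripper_width: 31.7
[([560.3, 145.5, 80.0], 0.65)]
[([562.1, 153.0, 80.0], 0.59)]
t 29.72 pos [ 542.8 -240.7  185.5] rot [-1.798e+02 -1.000e-01  1.130e+01] w 32.2 F [-0.3  0.1 -0.1] q6 53.5
```

View pics/g.png

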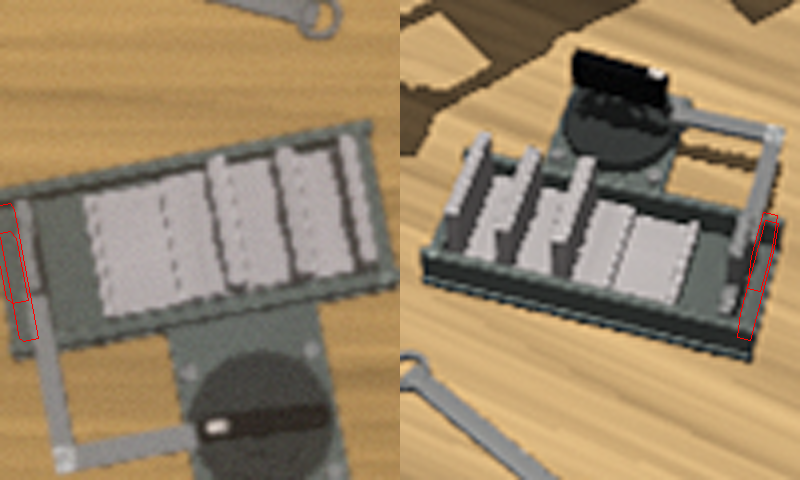

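```bash
python3 plan.py "556.5 147.8 140 11.3 1;556.5 147.8 69 11.3 1"
```

```text
t 29.72 pos [ 542.8 -240.7  185.5] rot [-1.798e+02 -1.000e-01  1.130e+01] w 32.2 F [-0.3  0.1 -0.1] q6 53.5
0.179 -.756 0.094 -.002 -.001 0   x1
0.178 -.756 0.236 -.002 -.001 0   x1
```

```bash
python3 -m jog '.179 -.756 .05 -.002 0 0;.179 -.756 .05 -.002 0 0;.179 -.756 .05 -.002 0 0;.179 -.756 .05 -.002 0 0;.179 -.756 .05 -.002 0 0;.179 -.756 .05 -.002 0 0;.179 -.756 .05 -.002 0 0;.179 -.756 .05 -.002 0 0;.179 -.756 .05 -.002 0 0;.179 -.756 .05 -.002 0 0;.179 -.756 .05 -.002 0 0;.179 -.756 .1 -.002 0 0;.179 -.756 .1 -.002 0 0;.178 -.756 .17 -.002 0 0;.178 -.756 .21 -.002 0 0;.178 -.756 .233 -.002 0 0;.178 -.756 .233 -.002 0 0' 0 40; python3 plan.py;  python3 -m jog '0 0 0 0 0 0;0 0 0 0 0 0;0 0 0 0 0 0;0 0 0 0 0 0;0 0 0 0 0 0;0 0 0 0 0 0;0 0 0 0 0 0' -1 40; python3 plan.py "562.9 116 69 11.3 1"
```

```text
time_s: 31.13
ee_pos: [553.9, 146.8, 68.3]
ee_rot: [-180.0, 0.3, 11.3]
force: [0.1, -0.5, -0.3]
gripper_width: 45.8
t 31.13 pos [553.9 146.8  68.3] rot [-180.     0.3   11.3] w 45.8 F [ 0.1 -0.5 -0.3] q6 92.4

time_s: 31.72
ee_pos: [554.5, 146.4, 69.2]
ee_rot: [180.0, 0.2, 11.2]
force: [-0.6, -3.5, 6.3]
gripper_width: 10.0
t 31.72 pos [554.5 146.4  69.2] rot [180.    0.2  11.2] w 10.0 F [-0.6 -3.5  6.3] q6 92.4
0.005 0.063 0 0 0.002 -.001   x1
```

```bash
python3 -m jog '0 .01 0 0 0 0;0 .02 0 0 0 0;0 .03 0 0 0 0;0 .038 0 0 0 0;0 .042 0 0 0 0;0 .044 0 0 0 0;0 .044 0 0 0 0;0 .044 0 0 0 0'; python3 -m jog '0 .001 0 0 0 0;0 .003 0 0 0 0;0 .003 0 0 0 0;0 .003 0 0 0 0'; python3 -m jog '0 .001 0 0 0 0;0 .003 0 0 0 0;0 .003 0 0 0 0;0 .003 0 0 0 0'
```

```text
time_s: 32.38
ee_pos: [558.8, 124.4, 69.2]
ee_rot: [179.9, 0.2, 11.2]
force: [-0.4, -0.6, 1.7]
gripper_width: 10.1
time_s: 32.72
ee_pos: [559.1, 123.0, 69.2]
ee_rot: [179.9, 0.2, 11.2]
force: [0.0, 2.2, 1.9]
gripper_width: 9.8
time_s: 33.05
ee_pos: [559.4, 121.5, 69.2]
ee_rot: [179.9, 0.2, 11.2]
force: [-1.3, 1.4, 1.7]
gripper_width: 10.0
```

```bash
python3 -m jog '0 .001 0 0 0 0;0 .003 0 0 0 0;0 .003 0 0 0 0;0 .003 0 0 0 0'; python3 -m jog '0 .001 0 0 0 0;0 .003 0 0 0 0;0 .003 0 0 0 0;0 .003 0 0 0 0'
```

```text
time_s: 33.38
ee_pos: [559.6, 120.8, 69.2]
ee_rot: [-180.0, 0.2, 11.2]
force: [-1.5, 5.8, 1.0]
gripper_width: 10.1
time_s: 33.72
ee_pos: [559.6, 120.6, 69.2]
ee_rot: [-179.9, 0.2, 11.2]
force: [-1.2, 7.9, 2.1]
gripper_width: 9.8
```

```bash
python3 -m jog '0 0 0 0 0 0;0 0 0 0 0 0;0 0 0 0 0 0;0 0 -.08 0 0 0;0 0 -.16 0 0 0;0 0 -.17 0 0 0;0 0 -.17 0 0 0' -.3 40; python3 plan.py "458.9 -2.2 150 101.3 1;458.9 -2.2 83 101.3 1"
```

```text
time_s: 34.3
ee_pos: [562.1, 120.2, 157.4]
ee_rot: [-179.9, -0.2, 11.2]
force: [-0.0, 0.1, 0.1]
gripper_width: 31.8
t 34.3 pos [562.1 120.2 157.4] rot [-179.9   -0.2   11.2] w 31.8 F [-0.   0.1  0.1] q6 89.7
-.25 0.2 0.014 0.001 -.002 -1.001   x1
-.25 0.2 0.148 0.001 -.002 -1.001   x1
```

```bash
python3 -m jog '-.25 .2 .01 0 0 -1;-.25 .2 .01 0 0 -1;-.25 .2 .01 0 0 -1;-.25 .2 .01 0 0 -1;-.25 .2 .01 0 0 -1;-.25 .2 .01 0 0 -1;-.25 .2 .01 0 0 -1;-.25 .2 .01 0 0 -1;-.25 .2 .01 0 0 -1;-.25 .2 .01 0 0 -1;-.25 .2 .01 0 0 -1;-.25 .2 .01 0 0 -1;-.25 .2 .01 0 0 -1;-.25 .2 .01 0 0 -1;-.25 .2 .01 0 0 -1' 0 30
python3 - <<'E'
from h import *
ims={n:grab_frame(n) for n in("top","scene")}
s=state();o_=[]
for n in ims:
    c=proj(n,[[540,30,40]])[0].astype(int)
    im=cv2.resize(ims[n][c[1]-60:c[1]+60,c[0]-50:c[0]+50,::-1],None,fx=4,fy=4,interpolation=cv2.INTER_CUBIC)
    def dr(b,pp,col):
        h=cv2.convexHull(((proj(n,place(b,pp))-c+[50,60]+.5)*4-.5).round().astype(np.int32)); cv2.polylines(im,[h],True,col,1)
    dr(box(-132,-118,-39,39,54,88),[581.5,22.3,0,11.3],(0,0,255))
    dr(box(-20,20,96.5,106.5,40,80),[581.5,22.3,0,11.3],(0,0,255))
    o_.append(im)
cv2.imwrite("pics/c.png",np.hstack(o_))
E
python3 plan.py "458.9 -2.2 83 101.3 1"
```

```text
time_s: 35.55
ee_pos: [458.0, -2.3, 150.7]
ee_rot: [179.9, -0.1, 101.1]
force: [-0.4, -0.5, 0.6]
gripper_width: 45.6
t 35.65 pos [458.4  -2.3 151.2] rot [ 1.799e+02 -1.000e-01  1.011e+02] w 45.5 F [-0.   1.4  0.1] q6 -13.0
0 0.001 0.136 0.001 -.001 -.002   x1
```

View pics/c.png

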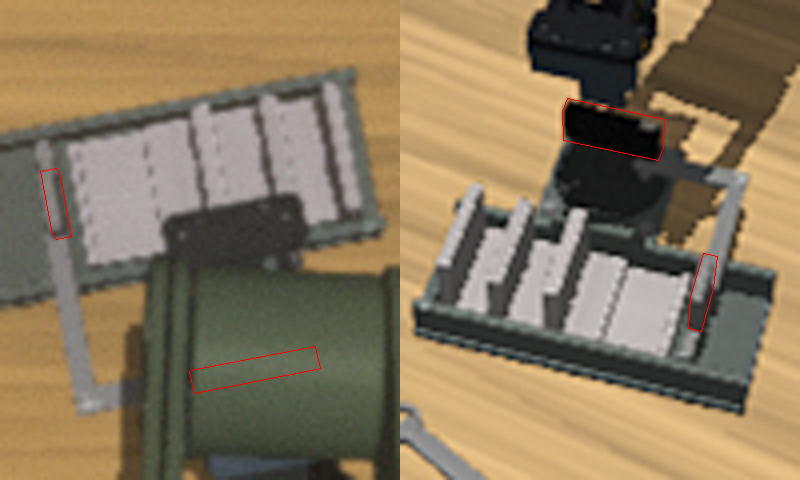

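```bash
python3 -m jog '0 .001 .05 0 0 0;0 .001 .1 0 0 0;0 .001 .125 0 0 0;0 .001 .136 0 0 0;0 .001 .136 0 0 0;0 .001 .136 0 0 0' 0 30; python3 -m jog '0 0 0 0 0 0;0 0 0 0 0 0;0 0 0 0 0 0;0 0 0 0 0 0;0 0 0 0 0 0;0 0 0 0 0 0;0 0 0 0 0 0' -1 30; python3 plan.py
```

```text
time_s: 36.15
ee_pos: [459.3, -2.1, 83.4]
ee_rot: [179.9, -0.1, 101.1]
force: [0.4, 0.5, -0.0]
gripper_width: 45.5
time_s: 36.73
ee_pos: [460.0, -1.9, 83.9]
ee_rot: [179.8, -0.1, 101.1]
force: [1.0, 0.5, 3.7]
gripper_width: 13.3
t 36.73 pos [460.   -1.9  83.9] rot [ 1.798e+02 -1.000e-01  1.011e+02] w 13.3 F [1.  0.5 3.7] q6 -12.9
```

```bash
python3 -m jog '0 0 0 0 0 .05;0 0 0 0 0 .1;0 0 0 0 0 .15;0 0 0 0 0 .2;0 0 0 0 0 .25;0 0 0 0 0 .3;0 0 0 0 0 .35;0 0 0 0 0 .35'; python3 -c "
from workcell import *;s=state();print(s['force'],s['torque'],s['gripper_width'])"
```

```text
time_s: 37.4
ee_pos: [460.0, -1.9, 83.9]
ee_rot: [179.9, -0.2, 69.5]
force: [1.2, 1.0, 1.1]
gripper_width: 13.5
[1.16552054 1.04485446 1.08976562] [-0.10340271 -0.03361591 -0.02072344] 13.468955569702345
```

```bash
python3 -m jog '0 0 0 0 0 .05;0 0 0 0 0 .1;0 0 0 0 0 .15;0 0 0 0 0 .2;0 0 0 0 0 .25;0 0 0 0 0 .3;0 0 0 0 0 .36;0 0 0 0 0 .42;0 0 0 0 0 .48;0 0 0 0 0 .54;0 0 0 0 0 .6;0 0 0 0 0 .66;0 0 0 0 0 .66'; python3 -c "
from workcell import *;s=state();print(s['force'],s['torque'],s['gripper_width'])"; python3 -m jog '0 0 0 0 0 0;0 0 0 0 0 0;0 0 0 0 0 0;0 0 -.06 0 0 0;0 0 -.12 0 0 0;0 0 -.13 0 0 0;0 0 -.13 0 0 0' 0 30; python3 plan.py "460 -1.9 150 100 1;460 -1.9 150 189.5 1"; python3 -c "
from h import *
save('scene','d.png',(190,130,330,250),4)"
```

```text
time_s: 38.48
ee_pos: [460.0, -1.9, 83.9]
ee_rot: [-179.9, -0.2, 10.1]
force: [0.0, 0.8, 0.7]
gripper_width: 13.9
[0.01820789 0.75450621 0.66874961] [-0.09992719  0.08704636 -0.06778261] 13.887049176291624
time_s: 39.07
ee_pos: [461.1, -2.1, 150.7]
ee_rot: [-180.0, -0.5, 10.2]
force: [-0.1, 0.3, -0.2]
gripper_width: 45.9
t 39.07 pos [461.1  -2.1 150.7] rot [-180.    -0.5   10.2] w 45.9 F [-0.1  0.3 -0.2] q6 78.0
-.002 -.001 0.001 0.004 -.004 -.998   x1
-.002 -.001 0.001 0.008 0 -1.992   x1
```

View pics/d.png

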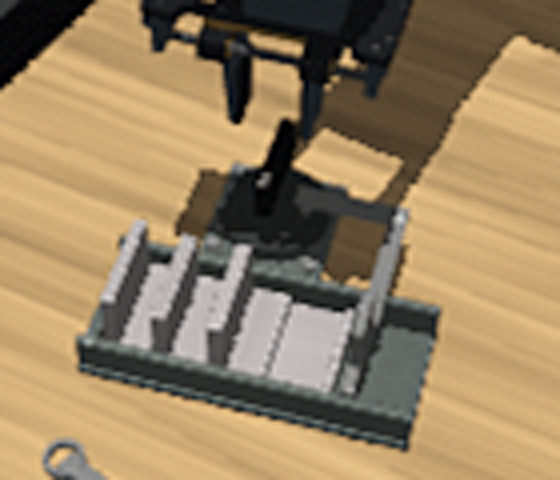

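```bash
python3 -m jog '-.002 0 0 0 0 -1;-.002 0 0 0 0 -1;-.002 0 0 0 0 -1;-.002 0 0 0 0 -1;-.002 0 0 0 0 -1;-.002 0 0 0 0 -1;-.002 0 0 0 0 -1;-.002 0 0 0 0 -1;-.002 0 0 0 0 -1;-.002 0 0 0 0 -1;-.002 0 0 0 0 -1;-.002 0 0 0 0 -1;-.002 0 0 0 0 -1;-.002 0 0 0 0 -1' 0 30; python3 -m jog '0 0 0 0 0 -1;0 0 0 0 0 -1;0 0 0 0 0 -1;0 0 0 0 0 -1;0 0 0 0 0 -1;0 0 0 0 0 -1;0 0 0 0 0 -1;0 0 0 0 0 -1;0 0 0 0 0 -1;0 0 0 0 0 -1;0 0 0 0 0 -1;0 0 0 0 0 -1;0 0 0 0 0 -1;0 0 0 0 0 -1'; python3 plan.py "460 -1.9 83 190.1 1"
```

```text
time_s: 40.28
ee_pos: [457.6, -2.2, 147.4]
ee_rot: [179.9, -0.1, 100.3]
force: [0.9, -0.4, -0.9]
gripper_width: 45.4
time_s: 41.45
ee_pos: [456.8, -2.2, 146.3]
ee_rot: [179.9, -0.1, -169.8]
force: [-0.2, -0.2, -0.5]
gripper_width: 45.4
t 41.45 pos [456.8  -2.2 146.3] rot [ 1.799e+02 -1.000e-01 -1.698e+02] w 45.4 F [-0.2 -0.2 -0.5] q6 -102.1
-.007 -.001 0.127 0.001 -.001 0.002   x1
```

Grip again and turn on; the end stop should show as rising torque.

```bash
python3 -m jog '-.007 0 .05 0 0 0;-.007 0 .1 0 0 0;-.007 0 .12 0 0 0;-.007 0 .126 0 0 0;-.007 0 .126 0 0 0;-.007 0 .126 0 0 0' 0 50; python3 -m jog '0 0 0 0 0 0;0 0 0 0 0 0;0 0 0 0 0 0;0 0 0 0 0 0;0 0 0 0 0 0;0 0 0 0 0 0;0 0 0 0 0 0' -1 50; python3 -m jog '0 0 0 0 0 .05;0 0 0 0 0 .1;0 0 0 0 0 .15;0 0 0 0 0 .2;0 0 0 0 0 .25;0 0 0 0 0 .3;0 0 0 0 0 .36;0 0 0 0 0 .42;0 0 0 0 0 .48;0 0 0 0 0 .54;0 0 0 0 0 .6;0 0 0 0 0 .66;0 0 0 0 0 .72;0 0 0 0 0 .78;0 0 0 0 0 .84;0 0 0 0 0 .9;0 0 0 0 0 .94;0 0 0 0 0 .94'; python3 -c "
from workcell import *;s=state();print(s['force'],s['torque'],s['gripper_width'])"
```

```text
time_s: 41.95
ee_pos: [460.4, -1.5, 83.5]
ee_rot: [179.9, -0.1, -169.8]
force: [0.1, 0.6, 0.0]
gripper_width: 45.2
time_s: 42.53
ee_pos: [460.6, -1.7, 83.8]
ee_rot: [179.9, -0.0, -169.8]
force: [-0.4, -0.6, 3.4]
gripper_width: 14.1
time_s: 44.03
ee_pos: [460.3, -2.2, 83.8]
ee_rot: [-179.9, -0.0, 105.5]
force: [-0.8, -4.0, 1.3]
gripper_width: 13.6
[-0.81383326 -4.02655761  1.27758079] [-0.67070837 -0.10579701 -0.07764646] 13.59435389335854
```

```bash
python3 -m jog '0 0 0 0 0 .02;0 0 0 0 0 .04;0 0 0 0 0 .055;0 0 0 0 0 .065;0 0 0 0 0 .075;0 0 0 0 0 .075;0 0 0 0 0 .075'; python3 -c "
from workcell import *;s=state();print(s['force'],s['torque'],s['gripper_width'])"
```

```text
time_s: 44.62
ee_pos: [460.2, -2.3, 83.8]
ee_rot: [-179.9, 0.0, 99.0]
force: [-1.3, -0.7, 2.4]
gripper_width: 14.0
[-1.26254926 -0.71723653  2.35848143] [-0.17463796 -0.09584403  1.64265394] 14.03711578391156
```

```bash
python3 -m jog '0 0 0 0 0 0;0 0 0 0 0 0;0 0 0 0 0 0;0 0 0 0 0 0;0 0 -.06 0 0 0;0 0 -.12 0 0 0;0 0 -.25 0 0 0;0 0 -.25 0 0 0;0 0 -.25 0 0 0;-.4 .1 -.25 0 0 0;-.4 .1 -.25 0 0 0;-.4 .1 -.25 0 0 0;-.4 .1 -.25 0 0 0;-.4 .1 -.25 0 0 0;-.4 .1 -.25 0 0 0' 0 30; python3 plan.py
python3 - <<'E'
from h import *
ims={n:grab_frame(n) for n in("top","scene")}
o_=[];o2=[]
for n in ims:
    c=proj(n,[[540,30,40]])[0].astype(int)
    raw=cv2.resize(ims[n][c[1]-60:c[1]+60,c[0]-50:c[0]+50,::-1],None,fx=4,fy=4,interpolation=cv2.INTER_CUBIC); im=raw.copy()
    def dr(b,pp,col):
        h=cv2.convexHull(((proj(n,place(b,pp))-c+[50,60]+.5)*4-.5).round().astype(np.int32)); cv2.polylines(im,[h],True,col,1)
    dr(box(-132,-118,-39,39,54,88),[581.5,22.3,0,11.3],(0,0,255))
    dr(box(-20,20,90,100,40,80),[581.5,22.3,0,11.3],(0,0,255))
    T=lambda y:[581.5-.196*y,22.3+.981*y]
    for y,z,k in((-43.5,8,"base"),(-83,18,"angle"),(-.5,18,"tee")):
        for b in SH[k]: dr(b,[*T(y),z,11.3],(0,200,0))
    o_.append(im);o2.append(raw)
cv2.imwrite("pics/e.png",np.hstack(o_));cv2.imwrite("pics/e0.png",np.hstack(o2))
E
```

```text
time_s: 45.87
ee_pos: [543.2, -198.0, 207.1]
ee_rot: [-180.0, 0.2, 98.6]
force: [0.9, -0.0, -0.5]
gripper_width: 45.7
t 45.87 pos [ 543.2 -198.   207.1] rot [-180.     0.2   98.6] w 45.7 F [ 0.9 -0.  -0.5] q6 -29.7
```

View pics/e.png

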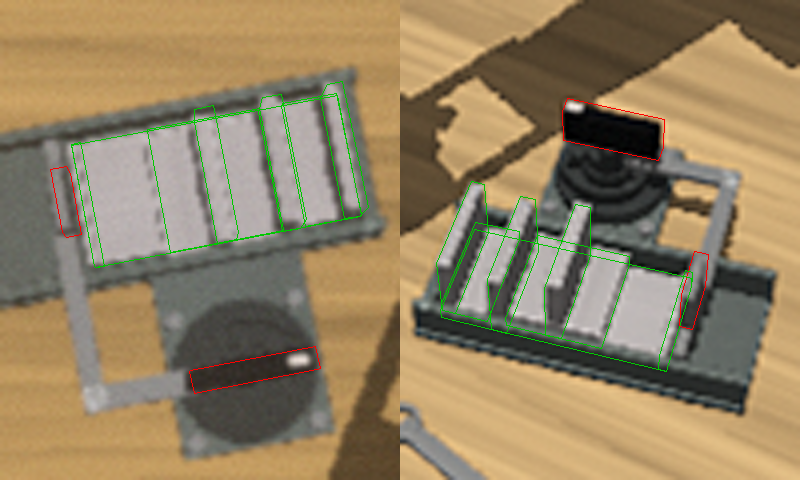

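View pics/e0.png

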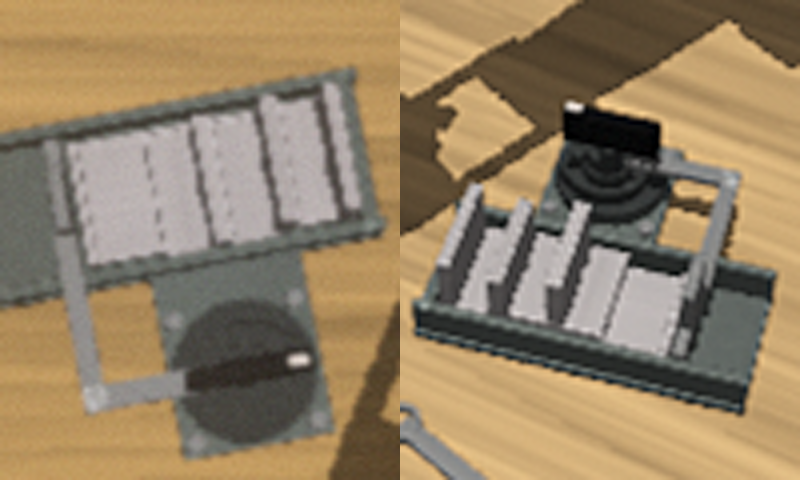

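```bash
python3 - <<'E'
from h import *
a=cv2.imread("pics/c.png").astype(np.float32).mean(2);b=cv2.imread("pics/e0.png").astype(np.float32).mean(2)
for n,(x0,y0,x1,y1),z in(("top",(60,375,120,430),46),("scene",(710,155,765,205),46),("top",(250,60,380,150),30),("scene",(405,270,480,350),30)):
    t=a[y0:y1,x0:x1]; m=24;s=b[y0-m:y1+m,x0-m:x1+m]
    r=cv2.matchTemplate(s,t,cv2.TM_CCOEFF_NORMED);_,v,_,l=cv2.minMaxLoc(r)
    ix,iy=l; d=np.array(l)-m
    fx=lambda A,B,C:(A-C)/(2*(A-2*B+C))
    sub=d+[fx(r[iy,ix-1],r[iy,ix],r[iy,ix+1]),fx(r[iy-1,ix],r[iy,ix],r[iy+1,ix])] if 0<ix<2*m and 0<iy<2*m else d
    P=proj(n,[[520,120,z],[520+1.96,120-9.81,z]]);g=(P[1]-P[0])*4/10
    print(n,round(v,3),sub.round(2),"px per mm",g.round(2),"mm",round(float(sub@g/(g@g)),1))
E
python3 plan.py "561.9 110.5 150 11.3 1"
```

```text
top 0.629 [ 4.31 -0.96] px per mm [ 1.56 -0.3 ] mm 2.8
scene 0.503 [19 24] px per mm [-1.3  -0.29] mm -17.9
top 0.994 [0.02 0.04] px per mm [ 1.54 -0.3 ] mm 0.0
scene 1.0 [-0. -0.] px per mm [-1.28 -0.29] mm 0.0
t 45.97 pos [ 540.6 -192.9  207. ] rot [-1.798e+02 -1.000e-01  9.880e+01] w 46.0 F [0.1 0.6 0. ] q6 -29.6
0.593 0.135 0.115 -.003 0.001 0.972   x1
```

Run:
```python
from h import *
save("top","t3.png",(190,145,390,270),4);save("scene","s3.png",(190,130,330,250),5.5)
def run(n,f0,f1,boxx,sc,rx,ry,h,col):
    a=cv2.imread("pics/"+f0);b=cv2.imread("pics/"+f1)
    x0,y0,x1,y1=boxx;t=a[y0:y1,x0:x1];s=b[y0-ry[0]:y1+ry[1],x0-rx[0]:x1+rx[1]]
    r=cv2.matchTemplate(s,t,cv2.TM_CCOEFF_NORMED);_,v,_,l=cv2.minMaxLoc(r);d=np.array(l)-[rx[0],ry[0]]
    P=proj(n,[[430,120,h],[430+.196*32,120-.981*32,h]]);g=(P[1]-P[0])*sc/32
    print(n,round(v,3),d,g.round(3),"moved mm",round(float(d@g/(g@g)),1))
run("top","t1.png","t3.png",(90,350,130,392),4,(10,80),(40,40),46,0)
run("top","t1.png","t3.png",(82,215,112,340),4,(10,80),(40,20),46,0)
run("scene","s1.png","s3.png",(560,285,615,330),5.5,(90,10),(60,30),46,0)
```

```text
top 0.892 [46 -9] [ 1.567 -0.303] moved mm 29.4
top 0.777 [49 12] [ 1.567 -0.303] moved mm 28.7
scene 0.91 [-49 -10] [-1.713 -0.367] moved mm 28.6
```

```bash
python3 plan.py "561 114.2 150 11.2 1"; python3 -m jog '.6 .145 .1 0 0 .972;.6 .145 .1 0 0 .972;.6 .145 .1 0 0 .972;.6 .145 .1 0 0 .972;.6 .145 .1 0 0 .972;.6 .145 .1 0 0 .972;.6 .145 .1 0 0 .972;.6 .145 .1 0 0 .972;.6 .145 .1 0 0 .972;.6 .145 .1 0 0 .972;.6 .145 .1 0 0 .972;.6 .145 .1 0 0 .972;.6 .145 .1 0 0 .972;.6 .145 .1 0 0 .972;.6 .145 .1 0 0 .972;.6 .145 .1 0 0 .972;.6 .145 .1 0 0 .972'; python3 plan.py "561 114.2 150 11.2 1;561 114.2 69 11.2 1"
```

```text
t 46.07 pos [ 540.2 -191.1  207.8] rot [-1.798e+02 -1.000e-01  9.900e+01] w 45.6 F [ 0.4  0.6 -0.3] q6 -29.6
0.596 0.137 0.116 -.003 0.001 0.975   x1
time_s: 47.48
ee_pos: [564.5, 117.0, 158.2]
ee_rot: [-179.9, 0.2, 11.6]
force: [0.3, -0.8, -0.5]
gripper_width: 45.6
t 47.48 pos [564.5 117.  158.2] rot [-179.9    0.2   11.6] w 45.6 F [ 0.3 -0.8 -0.5] q6 88.9
-.008 0.004 0.016 -.001 0.002 0.004   x1
-.007 0.004 0.178 -.001 0.002 0.004   x1
```

```bash
python3 -m jog '-.008 .004 .06 0 0 .004;-.008 .004 .12 0 0 .004;-.008 .004 .16 0 0 .004;-.008 .004 .178 0 0 .004;-.008 .004 .178 0 0 .004;-.008 .004 .178 0 0 .004;-.008 .004 .178 0 0 .004' 0 15; python3 plan.py; python3 -m jog '0 0 0 0 0 0;0 0 0 0 0 0;0 0 0 0 0 0;0 0 0 0 0 0;0 0 0 0 0 0;0 0 0 0 0 0;0 0 0 0 0 0' -1 15; python3 -m jog '0 0 0 0 0 0;0 0 0 0 0 0;0 0 0 0 0 0;0 0 0 0 0 0'
```

```text
time_s: 48.07
ee_pos: [561.9, 114.5, 70.6]
ee_rot: [-179.9, 0.0, 11.2]
force: [0.3, 0.0, 0.0]
gripper_width: 45.5
t 48.07 pos [561.9 114.5  70.6] rot [-179.9    0.    11.2] w 45.5 F [0.3 0.  0. ] q6 89.0

time_s: 48.65
ee_pos: [561.8, 115.0, 70.8]
ee_rot: [-179.8, 0.0, 11.2]
force: [-1.3, 2.9, 1.6]
gripper_width: 9.8
time_s: 48.98
ee_pos: [561.9, 115.1, 70.8]
ee_rot: [-179.8, 0.0, 11.2]
force: [-0.4, 1.5, 0.7]
gripper_width: 9.8
```

```bash
python3 -m jog '0 -.002 0 0 0 0;0 -.004 0 0 0 0;0 -.005 0 0 0 0;0 -.005 0 0 0 0;0 -.005 0 0 0 0'; python3 -m jog '0 -.002 0 0 0 0;0 -.004 0 0 0 0;0 -.005 0 0 0 0;0 -.005 0 0 0 0;0 -.005 0 0 0 0'
```

```text
time_s: 49.4
ee_pos: [561.7, 115.8, 70.8]
ee_rot: [180.0, 0.0, 11.2]
force: [1.6, -6.3, 0.6]
gripper_width: 10.1
time_s: 49.82
ee_pos: [561.7, 115.9, 70.7]
ee_rot: [179.8, 0.0, 11.3]
force: [2.8, -9.7, 0.6]
gripper_width: 10.0
```

```bash
python3 -m jog '0 .003 0 0 0 0;0 .005 0 0 0 0;0 .006 0 0 0 0;0 .006 0 0 0 0;0 .006 0 0 0 0'; python3 -m jog '0 .001 0 0 0 0;0 .002 0 0 0 0;0 .002 0 0 0 0;0 .002 0 0 0 0';python3 -m jog '0 -.001 0 0 0 0;0 -.001 0 0 0 0;0 -.001 0 0 0 0'; python3 plan.py
```

```text
time_s: 50.23
ee_pos: [561.8, 115.0, 70.8]
ee_rot: [180.0, 0.0, 11.2]
force: [-1.1, 5.6, 0.5]
gripper_width: 9.7
time_s: 50.57
ee_pos: [561.9, 115.1, 70.8]
ee_rot: [-179.9, 0.0, 11.2]
force: [-1.6, 5.1, 1.3]
gripper_width: 10.3
time_s: 50.82
ee_pos: [561.8, 115.2, 70.8]
ee_rot: [-180.0, 0.0, 11.2]
force: [0.3, 0.0, 2.0]
gripper_width: 10.0
t 50.82 pos [561.8 115.2  70.8] rot [-180.     0.    11.2] w 10.0 F [0.3 0.  2. ] q6 89.2
```

```bash
python3 -m jog '0 0 0 0 0 0;0 0 0 0 0 0;0 0 0 0 0 0;0 0 -.08 0 0 0;0 0 -.16 0 0 0;0 0 -.3 0 0 0;0 0 -.3 0 0 0;0 0 -.3 0 0 0;-.3 .6 -.3 0 0 0;-.3 .6 -.3 0 0 0;-.3 .6 -.3 0 0 0;-.3 .6 -.3 0 0 0;-.5 .9 -.3 0 0 0;-.5 .9 -.3 0 0 0;-.5 .9 -.3 0 0 0;-.5 .9 -.3 0 0 0;-.5 .9 -.3 0 0 0;-.5 .9 -.3 0 0 0;-.5 .9 -.3 0 0 0' 0 15
python3 - <<'E'
from h import *
t=cv2.resize(grab_frame("top")[130:300,160:460,::-1],None,fx=2.6,fy=2.6,interpolation=cv2.INTER_CUBIC)
cv2.imwrite("pics/f.png",t); save("scene","fs.png",(150,100,340,260),4)
E
```

```text
time_s: 52.4
ee_pos: [421.2, -323.0, 220.1]
ee_rot: [-179.9, 0.0, 11.2]
force: [-0.0, 0.4, 0.2]
gripper_width: 45.5
```

View pics/f.png

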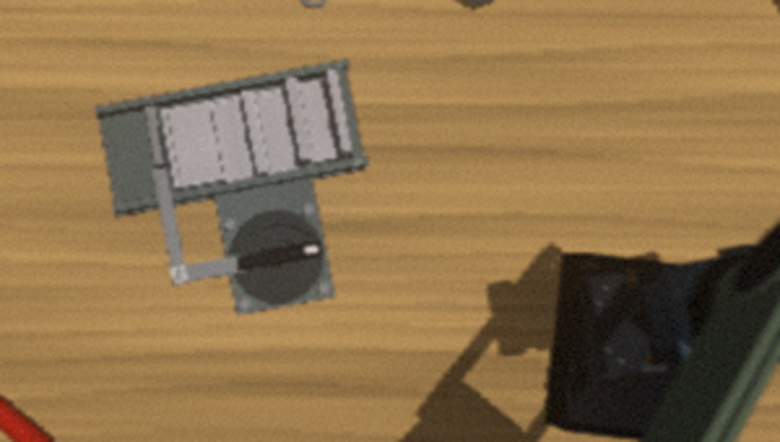

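View pics/fs.png

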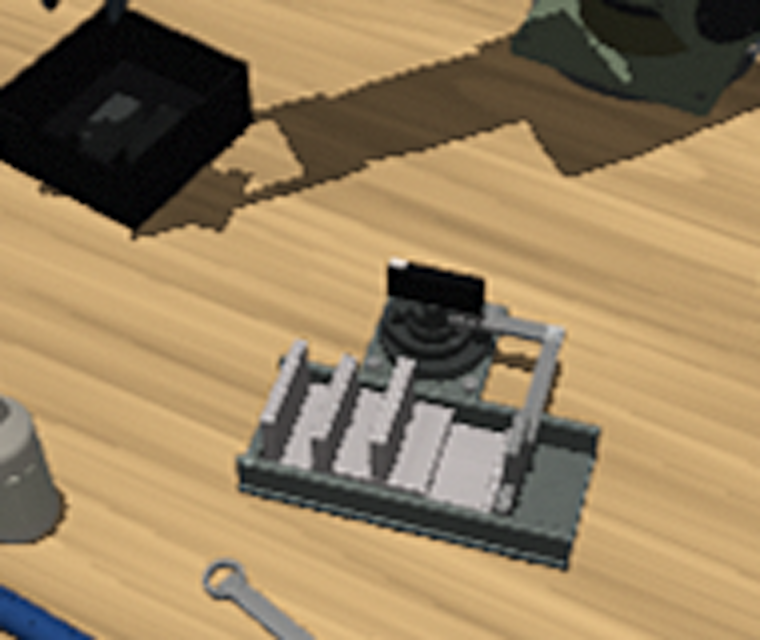

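```bash
python3 -c "
from workcell import *;print(job_done())"
```

```text
the job is handed in; nothing more can be done
None
```

I finished the job and handed it in at about 52 s of the 210 s. No verdict came back.

**What I did:**
- I put both steel offcuts in the scrap bin.
- I laid the base piece flat in the tray and slid it up to the end wall.
- The angle piece went in the short bay and the tee piece against the web in the long bay. I found no lap piece on the bench.
- I pushed the gate in until the pin stopped at the hub.
- I turned the cam disc clockwise its half turn in two grips of about 90°, until the torque rose to 1.6 N m at the end stop.

**Last checks:**
- The final pictures show all three pieces flat and square in the tray and the disc's white mark at the end-wall end. The robot was clear of everything.
- When I pulled the gate outward with about 10 N, it moved only about 0.8 mm and held. I pressed it back in before letting go.

**Where checks disagreed:**
- **Gate position:** comparing pictures put the gate about 4 mm short of tight. Gripping the tab put it within about 1 mm of tight, and I trusted that. The tab had given a little when gripped (about 3 N), so its exact resting place before that is not certain.
- **Cameras:** the two cameras differed by 4–5 mm along y. I used their average, and contact with the end wall agreed with it to about 1 mm.

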